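# Load a circuit board into a pin-guided test jig, lower the pressure plate and latch it

## Robot

A 6-joint arm with a two-finger parallel gripper is mounted at the origin on the work surface. World frame = base frame: x ahead of the robot, y to its left, z up, the work surface at z = 0. Lengths are in mm, angles in rad, forces in N, time in s.
With the tool pointing down it reaches from about 275 to 875 mm from the base axis. Payload 12.5 kg.
Tool frame: the origin (TCP) lies at the centre of the arm's flange, where the gripper is bolted on; the fingertips stand 173 mm ahead of it and the grasp point (between the pads) lies 155 mm ahead of it; z points along the fingers, y is the direction in which the jaws open and shut (so a half turn about z gives the same grasp; the last joint's range is limited). The gripper opens to 85 mm and grips with 20 to 120 N. Pads are 22 mm wide; open, the fingers measure 114 mm over their backs; the gripper's body (76 mm by 85 mm) begins 54 mm behind the grasp point. The pads swing forward as they close: fully open they stand 13 mm farther back than shut.
Start: joints at [-1.334, 0.351, 1.652, -0, 1.139, -0.085], TCP at [173.97, -521.747, 404.69] pointing down, gripper open.
Joint ranges: [-2.75, 2.75], [-0.79, 2.1], [0.01, 2.65], [-1.57, 4.71], [0.07, 3.14], [-2.87, 2.87]. Speed limits (rad/s): [2.22, 2.22, 2.79, 3.14, 3.14, 3.14].

## Interface

Orientations are given as a unit quaternion [w, x, y, z].
In Python, from rig import arm gives the robot as it stands.
- The arm moves only by the shell command python3 -m inch 'ROWS' [OPENING] [FORCE]. ROWS is JSON, a list of rows, each an object of numbers: "dx", "dy", "dz": the shift along the tool's x, y, z in cm; "turn": the turn about the tool's z in rad. A call has 1 to 8 rows; each row is the pose to reach, as a shift and turn from the pose commanded when the call began, along the tool's axes at that moment; what a row does not reach only later rows make up. A row lasts 1/10 s, in which the tool goes at most 50 mm and 8.59 degrees, less where a joint would pass 70% of its speed; a pose out of reach is approached as far as the arm can. A call with a gripper value outside its range is refused whole. OPENING is the opening in per cent of the stroke, from 0 (shut) to 100 (fully open), set as the call begins (- or left out, the last holds). The fingers move at their own pace and stop on an object; FORCE is the grip in N (left out, the last holds). Time passes only in rows, so rows that repeat a pose let the fingers close. It gives the time, the measured TCP pose, the force and the opening at its end, in the units of the state.
- arm.state(): the state, without advancing time (a new reading comes with each control period).
- arm.get_image(name): name is "scene" or "top"; returns a dict with "img" (400x640x3 uint8, red, green, blue), "depth" (400x640 float32, mm along the optical axis (not along the pixel's ray), 0 where there is no reading), "mtx" (3x3 intrinsics, pixels), "rvec" (rotation vector, rad) and "tvec" (3), from world to camera coordinates, as OpenCV has them. Camera axes: x right, y down, z forward; pixel columns grow to the right and rows downward; lengths in mm; the calibration is good to about 2 mm. A picture is of the moment at which its call begins.
- arm.job_done(): hands the job in, once; it reports no verdict.
The state is a dict: "time": time; "qpos": joint angles; "qd": joint speeds; "joint_efforts": joint torques, N m; "tool_pos": TCP position; "tcp_rot": TCP orientation; "force": force on the tool from outside, world axes, zero at the start; "wrist_torque": the same for the moment, N m; "width": finger opening in mm.
Only numpy, scipy, OpenCV 4.12 (cv2) and the standard library are available. Lean on these libraries where they do the work, as an engineer would, in place of code of your own. Each camera call takes 0.05 s, during which the arm holds its last target.

## Task

Get the amplifier board ready for testing: lay it in the test jig's nest, flat between the locating dowels with its row of jacks towards the back of the jig, then take the pressure plate from the sloping stand and lower it, kept level, down both guide pins until it rests fully on their shoulders - do not let it drop down the pins. Then swing both latches right in over the plate to their stops. Leave everything else on the desk standing where it is.

Things in the scene. Friction and masses are not known exactly. Their poses are not given: they have to be found in the camera images.
- jig: Test jig, fixed: grey box 130 (x) x 236 (y) x 45 mm tall with an aluminium deck, two guide pins, a nest between them and a latch at each end. Origin: centre of its underside; x to its back, y along its length, z up; its front (-x) faces the robot within 15 degrees. Its x, y is also where the seated plate's origin belongs (axes parallel to the jig's, either way round).
- pin_l (a point): Tip of the steel guide pin at the jig's x = 0, y = +70 mm, 115 mm above the desk. The pin is 10 mm in diameter, its last 9 mm tapered to 4 mm; below it a shoulder 22 mm in diameter, on which the plate's underside comes to rest, has its top 77 mm above the desk.
- pin_r (a point): The same for the other pin, at the jig's x = 0, y = -70 mm.
- nest (a point): Where the underside centre of the seated board belongs: 53 mm above the desk on the jig's z axis, level with the tops of four 8 mm high standoffs; axes as the jig's and as the seated board's. Eight round dowels, 8 mm in diameter, two on each side of the board's outline, leave it 2 mm of play each way; their tops are 65 mm above the desk, the last 6 mm tapered.
- latch_l (a joint): Angle of the latch at the jig's +y end, rad: 0 = shut (arm points along the jig's -y, over the plate, at its stop), 1.57 = arm points to the jig's front (-x); starts at 1.45 to 2.1. A steel arm 16 mm wide, 38 mm long on a vertical pivot at the jig's x = -28, y = +104 mm, underside 89 mm and top 95 mm above the desk, 2 mm clear of the seated plate. Stays where left; about 1 N moves it.
- latch_r (a joint): The same for the mirror-image latch at the jig's -y end: pivot at the jig's x = -28, y = -104 mm; at 0 its arm points along the jig's +y, at 1.57 along -x.
- latch_l_knob (a point): Middle of the upright black knob on the +y latch's arm: a cylinder 14 mm in diameter, 24 mm tall (95 to 119 mm above the desk), 30 mm from the pivot.
- latch_r_knob (a point): The same for the -y latch.
- board: Loose circuit board, 90 g, 64 (x) x 100 (y) x 3 mm, flat on a black foam pad, about a quarter turn from how it must lie in the jig. Origin: centre of its underside, z up. Three black jacks 16 mm tall stand along its +x edge (x from 19 mm, y within 29 mm) and stick out 10 mm past it; capacitors 14 mm tall along the -x edge (x below -23 mm). Seated, its axes are parallel to the jig's.
- board_can (a point): Centre of the flat top of the board's steel screening can, the part to grip: 24 (x) x 30 (y) x 16 mm tall, at the board's x = -6, y = 0 mm, top 19 mm above the board's underside. For 30 mm on both y sides of it nothing is over 2 mm tall. Axes as the board's.
- board_jacks (a point): Middle of the board's row of jacks, 32 mm towards +x from the board's origin.
- plate: Loose pressure plate, about 0.55 kg: aluminium, 84 (x) x 176 (y) x 10 mm, two through holes. Origin: centre of its underside; z is normal to it, towards the handle. Four white posts 8 mm in diameter hang 19 mm below its underside at x = +-22, y = +-40 mm. It starts on the sloping stand, tilted 35 degrees about its y axis, +x edge up, handle face up and towards the robot.
- plate_handle (a point): Middle of the plate's black bow handle, 44 mm above the plate's underside centre: a straight bar along y, 12 x 12 mm in section, 84 mm free between its end posts, 28 mm of free height under it. Axes as the plate's.
- plate_hole_l (a point): Centre, at the plate's underside, of the hole at the plate's x = 0, y = +70 mm; 12.5 mm in diameter, right through.
- plate_hole_r (a point): The same for the hole at the plate's x = 0, y = -70 mm.
- stand: Sloping stand, fixed: dark steel base 140 (x) x 136 (y) mm with two arms that rise towards +x at 35 degrees and end at the bottom in lips, 4 mm proud of the plate's upper face, on which the plate's lower edge rests. Origin: centre of its underside; its front (-x) faces the robot within 15 degrees; 90 mm tall without the plate.
- pad: Black foam pad under the board, fixed, 84 (x) x 120 (y) x 8 mm; origin: centre of its underside.
- flux: Bystander: small white bottle with a black cap, 32 mm in diameter, 70 mm tall; origin under its centre.
- spool: Bystander: solder spool standing on its flange, 60 mm in diameter, 45 mm tall; origin under its centre.
- tin: Bystander: round steel screw tin, 71 mm in diameter, 40 mm tall; origin under its centre.
- canister: Bystander: screw-top aluminium canister, 72 mm in diameter, 115 mm tall; origin under its centre.
- jar: Bystander: speckled stoneware jar with lid, 104 mm in diameter, 142 mm tall; origin under its centre.
- mug: Bystander: glazed mug, 80 mm in diameter, 95 mm tall, handle on its y side; origin under its centre.
- meter: Bystander: multimeter lying flat, 150 (x) x 76 (y) x 46 mm; origin under its centre.
Mind the look-alikes: they are no part of the job. Leave any brown or turquoise look-alike of the plate alone.

How it is judged (in metres and radians):
On the way, in this order (a step that is already met when the one before it is completed fails the run):
1. the board lies home in the jig's nest, jacks to the back, let go (horizontal distance between board and jig below 0.004 m and z of board in the frame of jig between 0.049 and 0.057 m and angle between the y axis of board and the y axis of jig, either way round below 0.08 rad and x of board_jacks in the frame of jig above 0.015 m and angle between board's own z axis and vertical below 0.06 rad and contact force between the fingers and board below 0.3 N), for 0.2 s.
2. the plate is on both guide pins, at least 10 mm down them, and level (horizontal distance between plate and jig below 0.003 m and angle between the y axis of plate and the y axis of jig, either way round below 0.04 rad and z of plate in the frame of jig below 0.105 m and angle between plate's own z axis and vertical below 0.1 rad).
3. the plate rests fully on the pins' shoulders, let go, both latches still open (horizontal distance between plate and jig below 0.003 m and angle between the y axis of plate and the y axis of jig, either way round below 0.04 rad and z of plate in the frame of jig between 0.074 and 0.0795 m and angle between plate's own z axis and vertical below 0.03 rad and contact force between the fingers and plate below 0.3 N and value of joint each of latch_l, latch_r above 0.6 rad), for 0.2 s.
4. both latches are shut over the plate (value of joint each of latch_l, latch_r below 0.25 rad), for 0.1 s.
At the end, for the whole second after the job is handed in: Board in the nest (within 4 mm, 4.5 degrees), flat on its standoffs, jacks to the back; plate level on both shoulders (height within 2.5 mm, sideways 3 mm, tilt under 1.7 degrees); both latches within 0.25 rad of shut; all let go and at rest; bystanders upright, within 20 mm of their starts (all of step 4 and horizontal distance between board and jig below 0.004 m and z of board in the frame of jig between 0.049 and 0.057 m and angle between the y axis of board and the y axis of jig, either way round below 0.08 rad and x of board_jacks in the frame of jig above 0.015 m and angle between board's own z axis and vertical below 0.06 rad and horizontal distance between plate and jig below 0.003 m and angle between the y axis of plate and the y axis of jig, either way round below 0.04 rad and z of plate in the frame of jig between 0.074 and 0.0795 m and angle between plate's own z axis and vertical below 0.03 rad and linear speed of each of plate, board below 0.02 m/s); the robot touches nothing.
It fails at once if the plate tilts more than 7 degrees while it is on the guide pins (z of plate in the frame of jig below 0.113 m and horizontal distance between plate and jig below 0.012 m and angle between plate's own z axis and vertical above 0.12 rad).
It fails at once if the plate drops down the guide pins (faster than 0.35 m/s) (z of plate in the frame of jig below 0.113 m and horizontal distance between plate and jig below 0.012 m and linear speed of plate above 0.35 m/s).
It fails at once if a bystander is pushed more than 20 mm or tipped (distance of any of flux, spool, tin, canister, jar, mug, meter from where it was at the start of the episode above 0.02 m or angle between any of flux, spool, tin, canister, jar, mug, meter's own z axis and vertical above 0.3 rad).
It also fails if it takes over 72 s, if anything falls off the work surface, if the arm or the gripper's body presses on something with over 40 N, if the wrist force passes 120 N, or if a joint passes its speed limit or range.

## Working session

There is one attempt and no reset: what is moved stays moved. The work goes in short steps, Python scripts to look and compute and a shell command to move; the robot and the scene stay as the last step left them, time stands still between calls to the robot, and variables do not carry over. Pictures are saved under pics/ and viewed, and the job is handed in when it is done.

```bash
ls; mkdir -p pics
python3 - <<'E'
from rig import arm
import cv2
s=arm.state(); print(s)
for n in("scene","top"):
    d=arm.get_image(n); cv2.imwrite(f"pics/{n}0.png",d["img"][:,:,::-1]); print(n,d["mtx"],d["rvec"],d["tvec"])
E
```

```text
pics
{'time': 0.0, 'qpos': array([-1.33360176e+00,  3.51258442e-01,  1.65243075e+00, -1.49243992e-05,
        1.13907621e+00, -8.45976124e-02]), 'qd': array([ 0.00200995, -0.00028383,  0.00057054,  0.00106609,  0.00179916,
        0.0026948 ]), 'joint_efforts': array([-4.65461312e-05, -5.06098688e+01, -2.91401750e+01, -3.15105603e-05,
        4.39601485e-03,  4.05654134e-05]), 'tool_pos': array([ 173.94166376, -521.63780463,  404.14360176]), 'tcp_rot': array([-5.84150395e-04,  9.87083453e-01,  1.60205844e-01, -5.14519347e-05]), 'force': array([-0.67128798,  0.34976137, -0.41937221]), 'wrist_torque': array([-0.01634701,  0.0108551 , -0.00731892]), 'width': 85.07225374721133}
scene [[516.78731357   0.         321.7342464 ]
 [  0.         516.78731357 201.2390904 ]
 [  0.           0.           1.        ]] [ 0.9123804   2.58936174 -0.92965789] [ 406.64079442 -245.45304344 1737.8082502 ]
top [[467.96635866   0.         314.82512078]
 [  0.         467.96635866 192.42861055]
 [  0.           0.           1.        ]] [ 2.11702442 -2.12289858  0.21613358] [  42.32748091  550.90074979 1199.35271227]
```

View pics/scene0.png

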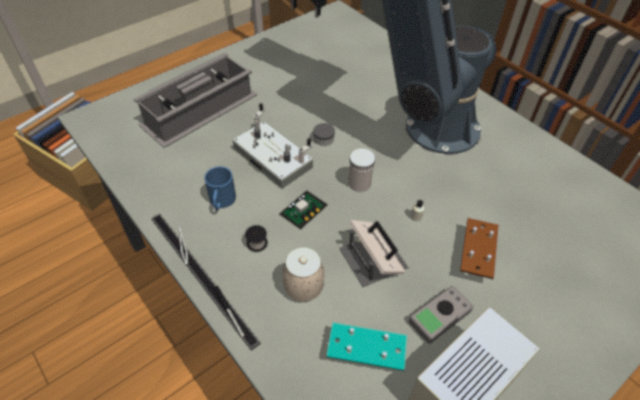

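View pics/top0.png

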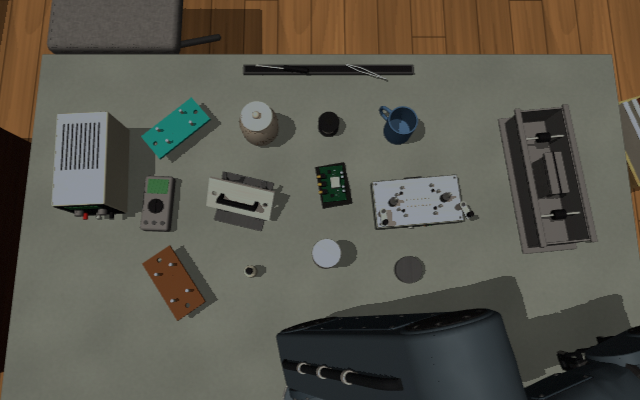

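```bash
cat > h.py <<'E'
import numpy as np, cv2
from rig import arm
def grab(n):
    d=arm.get_image(n); d["R"]=cv2.Rodrigues(d["rvec"])[0]; d["n"]=n
    return d
def proj(d,P):
    return cv2.projectPoints(np.float64(P).reshape(-1,1,3),d["rvec"],d["tvec"],d["mtx"],None)[0].reshape(-1,2)
def ray(d,uv):
    uv=np.float64(uv).reshape(-1,2)
    r=np.c_[(uv-d["mtx"][:2,2])/d["mtx"][[0,1],[0,1]],np.ones(len(uv))]
    return -d["R"].T@d["tvec"].ravel(), r@d["R"]
def plane(d,uv,z):
    c,r=ray(d,uv); return c+r*((z-c[2])/r[:,2])[:,None]
def cloud(d):
    v,u=np.mgrid[:400,:640]; c,r=ray(d,np.c_[u.ravel(),v.ravel()])
    return (c+r*d["depth"].reshape(-1,1)).reshape(400,640,3)
def crop(d,x0,y0,x1,y1,f,name):
    cv2.imwrite("pics/"+name,cv2.resize(d["img"][y0:y1,x0:x1,::-1],None,fx=f,fy=f,interpolation=cv2.INTER_CUBIC))
E
python3 - <<'E'
from h import *
d=grab("top"); s=grab("scene")
np.savez("s0.npz",**{k+"_t":v for k,v in d.items()},**{k+"_s":v for k,v in s.items()})
crop(d,360,160,490,240,6,"jigtop.png"); crop(d,195,150,365,240,4.5,"bptop.png")
crop(s,220,95,325,190,6,"jigsc.png"); crop(s,270,180,420,290,5,"bpsc.png")
c=cloud(d)
for u,v in [(20,300),(300,250),(326,253),(409,269),(420,200),(240,200),(335,183),(330,120),(258,115)]: print(u,v,c[v,u].round(1))
c=cloud(s)
for u,v in [(200,300),(360,160),(445,130)]: print(u,v,c[v,u].round(1))
E
```

```text
20 300 [271.2 826.6   1.7]
300 250 [401.8  81.5  -1.2]
326 253 [385.5  13.9 114.4]
409 269 [ 348.2 -206.2   39.5]
420 200 [ 532.4 -243.8   39.8]
240 200 [530.2 240.   57.9]
335 183 [583.1 -15.   26. ]
330 120 [758.6  -2.2  45.3]
258 115 [738.  187.2 139.2]
200 300 [967.6  54.   -4. ]
360 160 [400.1  17.4 114.9]
445 130 [63.5 50.9 64.3]
```

View pics/jigtop.png

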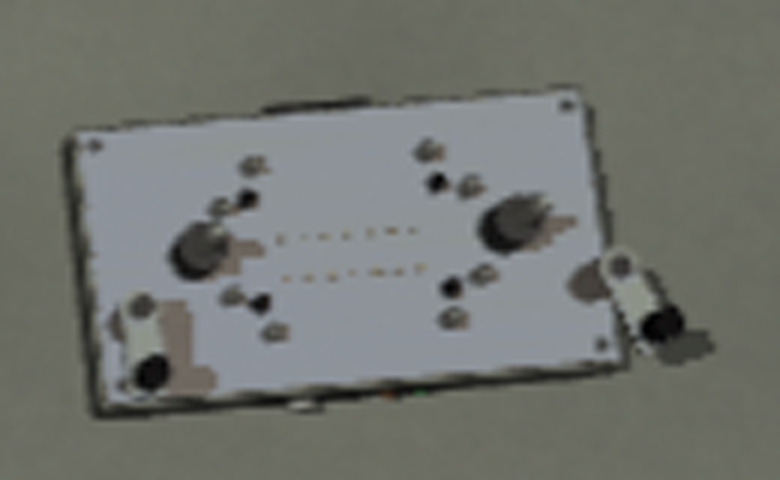

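View pics/bptop.png

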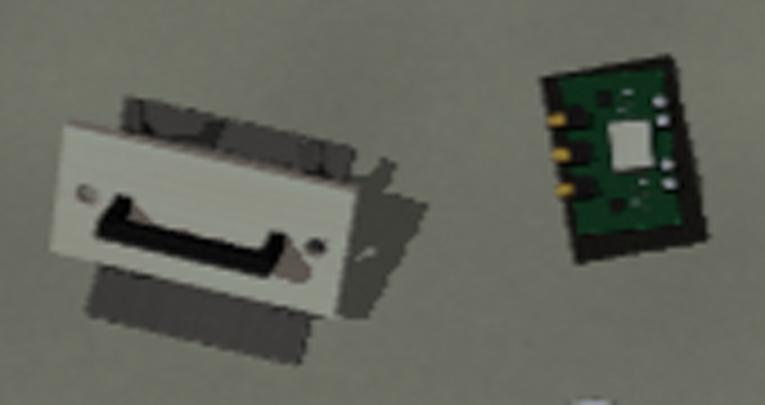

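View pics/jigsc.png

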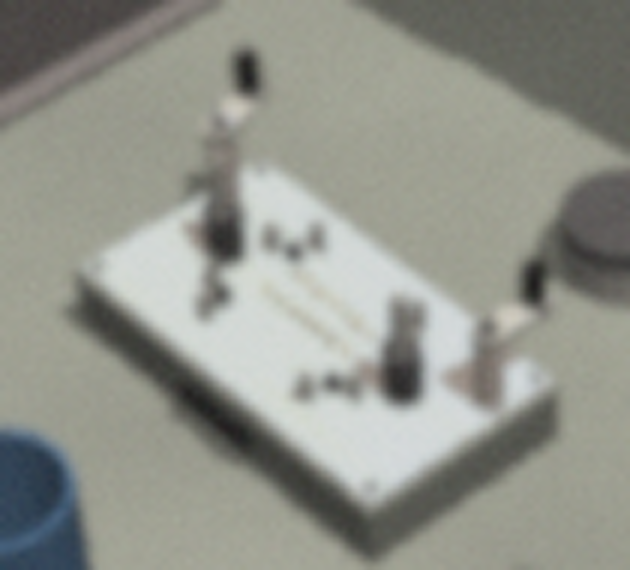

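View pics/bpsc.png

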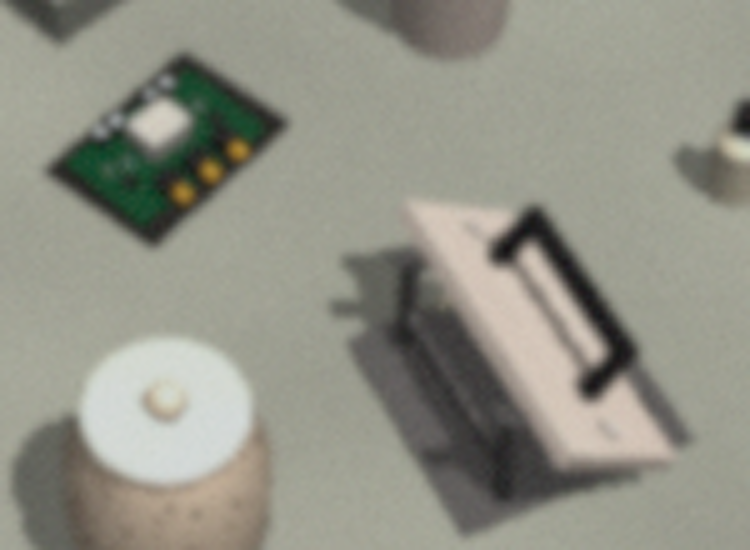

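```bash
cat > m1.py <<'E'
from h import *
def load(x):
    z=np.load("s0.npz"); return {k:z[k+"_"+x] for k in("img","depth","mtx","rvec","tvec","R")}
t,s=load("t"),load("s")
def rect(P):
    (c,wh,a)=cv2.minAreaRect(np.float32(P)); return np.round(c,1),np.round(wh,1),round(a,1)
def biggest(m):
    cs=cv2.findContours(m.astype(np.uint8),cv2.RETR_EXTERNAL,cv2.CHAIN_APPROX_NONE)[0]
    return max(cs,key=cv2.contourArea)
def reg(m,x0,y0,x1,y1):
    o=np.zeros_like(m);o[y0:y1,x0:x1]=m[y0:y1,x0:x1];return o
E
python3 - <<'E'
from m1 import *
print("cams",ray(t,[0,0])[0],ray(s,[0,0])[0])
for d,box,name in((t,(360,160,490,240),"t"),(s,(220,95,325,190),"s")):
    hsv=cv2.cvtColor(d["img"],cv2.COLOR_RGB2HSV)
    g=d["img"].astype(int)
    print(name, "deck px",g[190,430] if name=="t" else g[150,270])
    x0,y0,x1,y1=box
    C=cloud(d)
    z=C[...,2]
    m=reg((z>36)&(z<56),*box)
    k=biggest(m)
    P=C[m][:,:]
    print(name,"depth rect",rect(plane(d,k.reshape(-1,2),45)[:,:2]), "meanz",np.median(P[:,2]))
    m=reg((g.min(2)>115) if name=="t" else (g.min(2)>185),*box)
    m=cv2.morphologyEx(m.astype(np.uint8),cv2.MORPH_CLOSE,np.ones((5,5)))
    k=biggest(m)
    print(name,"colour rect",rect(plane(d,k.reshape(-1,2),45)[:,:2]), cv2.contourArea(k))
E
```

```text
cams [ 304.77518531   48.06817696 1283.95160227] [1151.72407672  740.60495648 1170.73369996]
t deck px [121 126 131]
t depth rect (array([ 529.2, -232.9]), array([129.6, 234.9]), 4.9) meanz 43.788111235074666
t colour rect (array([ 527.1, -244.3]), array([131.4, 248. ]), 5.0) 3652.5
s deck px [207 212 206]
s depth rect (array([ 537.3, -230.8]), array([134.3, 242.2]), 4.9) meanz 45.144299910722566
s colour rect (array([ 530.4, -238.4]), array([122.3, 228.3]), 4.7) 1627.5
```

```bash
cat >> m1.py <<'E'
def T(x,y,yaw):
    c,s_=np.cos(yaw),np.sin(yaw)
    return lambda P:(np.float64(P).reshape(-1,3)@np.array([[c,s_,0],[-s_,c,0],[0,0,1]])+[x,y,0])
def over(d,pts,x0,y0,x1,y1,f,name):
    im=cv2.resize(d["img"][y0:y1,x0:x1,::-1],None,fx=f,fy=f,interpolation=cv2.INTER_CUBIC)
    for (p,col) in pts:
        for q in proj(d,p):
            a=tuple(int(round(v)) for v in ((q-[x0,y0]+.5)*f-.5))
            cv2.drawMarker(im,a,col,cv2.MARKER_CROSS,9,1)
    cv2.imwrite("pics/"+name,im)
E
python3 - <<'E'
from m1 import *
J=T(529.5,-232.5,np.radians(4.9))
pins=J([[0,70,115],[0,-70,115]]);sh=J([[0,70,77],[0,-70,77]])
cor=J([[a*65,b*118,45] for a in(1,-1) for b in (1,-1)])
dow=J([[a,b,65] for a in(-20,20) for b in(56,-56)])
piv=J([[-28,104,95],[-28,-104,95]])
pts=[(pins,(0,0,255)),(sh,(0,255,255)),(cor,(0,255,0)),(piv,(255,0,255))]
over(t,pts,360,160,490,240,6,"jt1.png"); over(s,pts,220,95,325,190,6,"js1.png")
E
```

```text
(no output)
```

View pics/jt1.png

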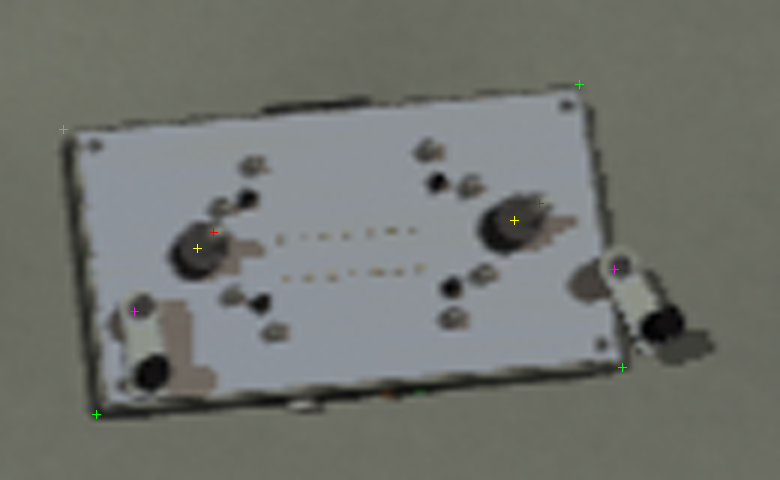

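View pics/js1.png

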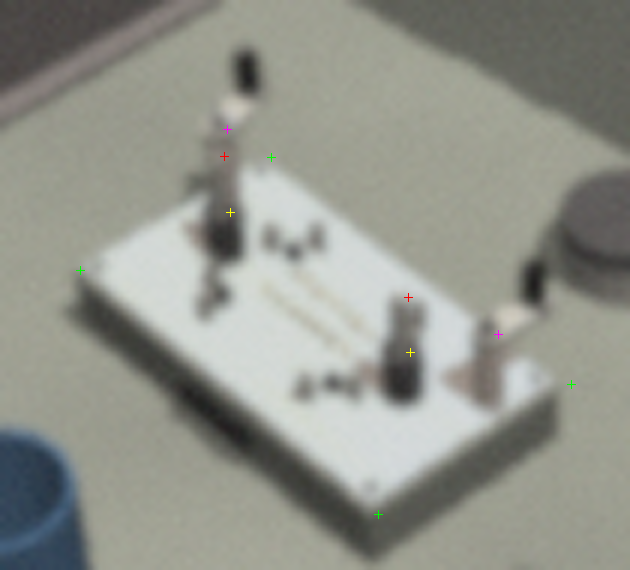

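```bash
cat >> m1.py <<'E'
def deckcorners(d,box,thr,J0,f=8):
    x0,y0,x1,y1=box
    g=cv2.resize(d["img"][y0:y1,x0:x1].min(2),None,fx=f,fy=f,interpolation=cv2.INTER_CUBIC)
    m=(cv2.GaussianBlur(g,(0,0),3)>thr).astype(np.uint8)
    k=biggest(cv2.morphologyEx(m,cv2.MORPH_CLOSE,np.ones((5*f,5*f)))).reshape(-1,2)
    k=(k+.5)/f-.5+[x0,y0]
    W=plane(d,k,45)
    L=(W-J0(np.zeros((1,3))))  # to jig
    c=J0([[1,0,0],[0,1,0],[0,0,0]]); ex=c[0]-c[2]; ey=c[1]-c[2]
    a,b=L@ex,L@ey
    lines=[]
    for sel in((a>50)&(abs(b)<85),(b>105)&(abs(a)<45)&(b<130),(a<-50)&(abs(b)<85),(b<-105)&(abs(a)<45)&(b>-130)):
        p=W[sel,:2].astype(np.float32)
        l=cv2.fitLine(p,cv2.DIST_HUBER,0,.01,.01).ravel()
        n=np.array([-l[1],l[0]]); r=(p-l[2:])@n
        lines.append((n,n@l[2:],len(p),np.std(r)))
    cs=[]
    for i in range(4):
        A=np.array([lines[i][0],lines[(i+1)%4][0]]);cs.append(np.linalg.solve(A,[lines[i][1],lines[(i+1)%4][1]]))
    cs=np.array(cs); print("corners",cs.round(1).tolist(),"std",[round(float(l[3]),2) for l in lines])
    print("sides",[round(float(np.linalg.norm(cs[i]-cs[(i+1)%4])),1) for i in range(4)],"centre",cs.mean(0).round(1),
      "yaw",[round(float(np.degrees(np.arctan2(*(v)[::-1]))),2) for v in (cs[0]-cs[1],cs[3]-cs[2])],
      [round(float(np.degrees(np.arctan2(*(v)[::-1])))-90,2) for v in (cs[0]-cs[3],cs[1]-cs[2])])
    return cs
E
python3 - <<'E'
from m1 import *
J=T(529.5,-232.5,np.radians(4.9))
for th in (100,108,114): deckcorners(t,(355,155,495,245),th,J)
for th in (180,190,195): deckcorners(s,(220,90,330,195),th,J)
g=t["img"].min(2); print(g[168:182,430], g[222:236,420],g[200,366:380],g[190,455:465])
E
```

```text
corners [[680.7000122070312, -105.9000015258789], [443.3999938964844, -126.5], [467.29998779296875, -344.8999938964844], [545.9000244140625, -350.70001220703125]] std [21.75, 3.61, 8.83, 4.19]
sides [238.2, 219.7, 78.9, 279.5] centre [ 534.3 -232. ] yaw [4.96, -4.26] [-28.84, 6.23]
corners [[581.7000122070312, -115.30000305175781], [458.3999938964844, -126.0999984741211], [478.29998779296875, -355.79998779296875], [601.0999755859375, -343.8999938964844]] std [0.33, 0.49, 2.62, 2.93]
sides [123.8, 230.6, 123.3, 229.4] centre [ 529.9 -235.3] yaw [5.0, 5.56] [4.83, 4.96]
corners [[581.5, -115.69999694824219], [458.79998779296875, -126.5], [478.70001220703125, -355.6000061035156], [600.5999755859375, -343.20001220703125]] std [0.32, 0.47, 2.45, 3.37]
sides [123.1, 230.0, 122.5, 228.3] centre [ 529.9 -235.2] yaw [5.01, 5.83] [4.8, 4.95]
corners [[582.2000122070312, -117.80000305175781], [459.79998779296875, -128.6999969482422], [478.79998779296875, -348.3999938964844], [601.5, -349.3999938964844]] std [0.23, 0.75, 1.83, 3.19]
sides [122.9, 220.5, 122.7, 232.5] centre [ 530.6 -236.1] yaw [5.11, -0.48] [4.75, 4.94]
corners [[581.0999755859375, -119.0999984741211], [461.5, -130.0], [480.5, -347.1000061035156], [600.0, -347.20001220703125]] std [0.24, 0.49, 1.46, 2.6]
sides [120.2, 217.9, 119.5, 228.9] centre [ 530.8 -235.9] yaw [5.2, -0.05] [4.74, 5.02]
corners [[580.4000244140625, -119.9000015258789], [462.6000061035156, -130.8000030517578], [481.3999938964844, -345.8999938964844], [599.2000122070312, -346.20001220703125]] std [0.25, 0.42, 1.27, 2.51]
sides [118.4, 215.9, 117.8, 227.1] centre [ 530.9 -235.7] yaw [5.27, -0.16] [4.75, 4.99]
[ 95  97  97  97  96  95  96  94  71 120 141 141 141 141] [140 120  84  23  69  99  99  98  99 100  99  98  97  98] [ 97  97  98 100  99  80  51  57  75 127 141 142 141 141] [141 142 142 115  72  59  88  98  99  99]
```

Run:
```python
from m1 import *
J=T(530,-235.3,np.radians(4.95))
pins=J([[0,70,115],[0,-70,115]]);sh=J([[0,70,77],[0,-70,77]])
cor=J([[a*62,b*115,45] for a in(1,-1) for b in (1,-1)])
piv=J([[-28,104,95],[-28,-104,95]])
pts=[(pins,(0,0,255)),(sh,(0,255,255)),(cor,(0,255,0)),(piv,(255,0,255))]
over(t,pts,360,160,490,240,6,"jt2.png"); over(s,pts,220,95,325,190,6,"js2.png")
```

```text
(no output)
```

View pics/jt2.png

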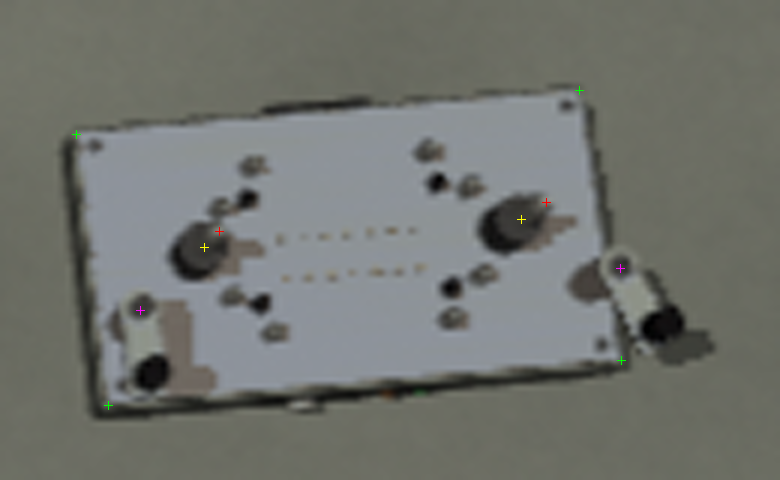

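View pics/js2.png

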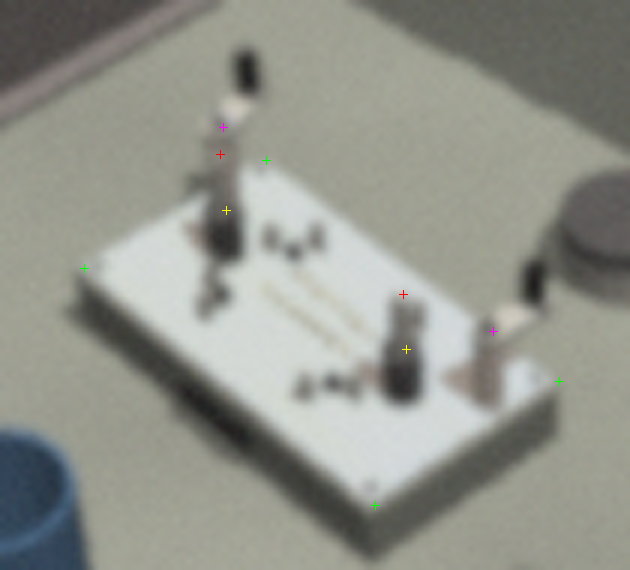

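Run:
```python
from m1 import *
f=8
def up(d,box):
    x0,y0,x1,y1=box
    return cv2.resize(d["img"][y0:y1,x0:x1],None,fx=f,fy=f,interpolation=cv2.INTER_CUBIC).astype(int)
for d,box,thr,n in((t,(305,150,365,215),120,"t"),(s,(275,185,335,235),150,"s")):
    g=up(d,box)
    conv=lambda k:(k.reshape(-1,2)+.5)/f-.5+np.array(box[:2])
    can=biggest((g.min(2)>thr))
    print(n,"can",rect(plane(d,conv(can),27)[:,:2]))
    gr=(g[...,1]-g[...,0]>12)&(g[...,1]-g[...,2]>8)
    gm=cv2.morphologyEx(gr.astype(np.uint8),cv2.MORPH_CLOSE,np.ones((9*f,9*f)))
    print(n,"green",rect(plane(d,conv(biggest(gm)),11)[:,:2]))
    ye=(g[...,0]-g[...,2]>50)
    cs=cv2.findContours(ye.astype(np.uint8),cv2.RETR_EXTERNAL,cv2.CHAIN_APPROX_NONE)[0]
    for c in cs:
        if cv2.contourArea(c)>50: print(n,"jack",plane(d,conv(c),19)[:,:2].mean(0).round(1),cv2.contourArea(c))
B=T(583-0,-15,np.radians(95))
C=cloud(t); print("depth can z",C[183,335],C[170:195,320:350,2].max())
```

```text
t can (array([586.8, -14. ]), array([27.6, 23.1]), 5.6)
t green (array([585.6,  -8.9]), array([101.5,  67. ]), 5.9)
t jack [560.5  26.4] 456.0
t jack [582.1  28.3] 535.0
t jack [604.   30.7] 470.5
s can (array([621.7, -67.8]), array([97.9, 36.9]), 54.2)
s green (array([587.3,  -9.5]), array([106.8,  69. ]), 6.7)
s jack [604.9  28.5] 936.0
s jack [582.7  25.9] 972.5
s jack [560.7  23.5] 902.0
depth can z [583.06790565 -15.00066864  26.0491035 ] 1283.9516022703767
```

```bash
cat > go.py <<'E'
import sys; from h import *
from scipy.spatial.transform import Rotation as Ro
def st():
    s=arm.state(); w,x,y,z=s["tcp_rot"]; R=Ro.from_quat([x,y,z,w]).as_matrix()
    return s,R,np.degrees(np.arctan2(R[1,0],R[0,0]))
def plan(x,y,z,phi=None):
    s,R,p=st()
    d=R.T@(np.array([x,y,z])-s["tool_pos"])/10
    tr=0 if phi is None else -np.radians((phi-p+180)%360-180)
    print("t",s["time"],"pos",s["tool_pos"].round(1),"phi",round(p,2),"tilt",np.degrees(np.arccos(-R[2,2])).round(2),"F",s["force"].round(1),"w",round(s["width"],1))
    print("-> dx %.2f dy %.2f dz %.2f cm turn %.3f; |d| %.0f mm"%(*d,tr,10*np.linalg.norm(d)))
if __name__=="__main__":
    a=[float(v) for v in sys.argv[1:]]; plan(*a)
E
python3 go.py 586.6 -14.3 330 95.7
```

```text
t 0.2 pos [ 174.  -521.7  404.4] phi 18.44 tilt 0.04 F [-0.1  0.   0.7] w 85.5
-> dx 55.19 dy -35.08 dz 7.46 cm turn -1.348; |d| 658 mm
```

Candidates are as follows, in top-image pixels:
- **Plate:** whitish plate on the stand (240,198), brown look-alike (173,282), turquoise look-alike (176,128). I choose the whitish one.
- **Board:** the green PCB on the black pad (333,185) is the only one.
- **Jig:** white deck with pins (420,202), against the grey toolbox (548,175). I choose the white deck.

The close crops confirmed all three. The board's can is at crop (632,147) with its jacks pointing to +y.

```bash
python3 -m inch '[{"dx":55.2,"dy":-35.1,"dz":0,"turn":-1.348},{"dx":55.2,"dy":-35.1,"dz":0,"turn":-1.348},{"dx":55.2,"dy":-35.1,"dz":0,"turn":-1.348},{"dx":55.2,"dy":-35.1,"dz":0,"turn":-1.348},{"dx":55.2,"dy":-35.1,"dz":0,"turn":-1.348},{"dx":55.2,"dy":-35.1,"dz":0,"turn":-1.348},{"dx":55.2,"dy":-35.1,"dz":0,"turn":-1.348},{"dx":55.2,"dy":-35.1,"dz":0,"turn":-1.348}]' 60 40; python3 go.py 586.6 -14.3 330 95.7
```

```text
time: 1.0
tool_pos: [427.2, -209.5, 404.8]
tcp_rot: [0.0, 0.722, 0.692, 0.0]
force: [-0.1, -0.6, 0.5]
width: 51.2
t 1.0 pos [ 427.2 -209.5  404.8] phi 87.54 tilt 0.02 F [-0.1 -0.6  0.5] w 51.2
-> dx 20.19 dy 15.09 dz 7.48 cm turn -0.142; |d| 263 mm
```

```bash
python3 -m inch '[{"dx":20.2,"dy":15.1,"dz":7.5,"turn":-0.142},{"dx":20.2,"dy":15.1,"dz":7.5,"turn":-0.142},{"dx":20.2,"dy":15.1,"dz":7.5,"turn":-0.142},{"dx":20.2,"dy":15.1,"dz":7.5,"turn":-0.142},{"dx":20.2,"dy":15.1,"dz":7.5,"turn":-0.142},{"dx":20.2,"dy":15.1,"dz":7.5,"turn":-0.142},{"dx":20.2,"dy":15.1,"dz":7.5,"turn":-0.142}]'; python3 go.py 586.6 -14.3 260 95.7
```

```text
time: 1.7
tool_pos: [587.5, -15.7, 328.6]
tcp_rot: [-0.001, 0.673, 0.74, -0.0]
force: [0.2, 0.2, -0.8]
width: 51.0
t 1.7 pos [587.5 -15.7 328.6] phi 95.47 tilt 0.09 F [ 0.2  0.2 -0.8] w 51.0
-> dx 0.14 dy -0.06 dz 6.86 cm turn -0.004; |d| 69 mm
```

```bash
python3 -m inch '[{"dx":0.15,"dy":-0.05,"dz":5},{"dx":0.15,"dy":-0.05,"dz":10},{"dx":0.15,"dy":-0.05,"dz":10},{"dx":0.15,"dy":-0.05,"dz":10}]'; python3 go.py 586.6 -14.3 186 95.7
python3 - <<'E'
from h import *
d=grab("top"); s=grab("scene")
crop(d,270,120,400,240,5,"g1t.png"); crop(s,240,130,370,250,5,"g1s.png")
E
```

```text
t 1.7 pos [587.5 -15.7 328.6] phi 95.47 tilt 0.09 F [ 0.2  0.2 -0.8] w 51.0
-> dx 0.14 dy -0.05 dz 14.26 cm turn -0.004; |d| 143 mminvalid input at $[0]: expected keys dx, dy, dz, turn
```

View pics/g1t.png

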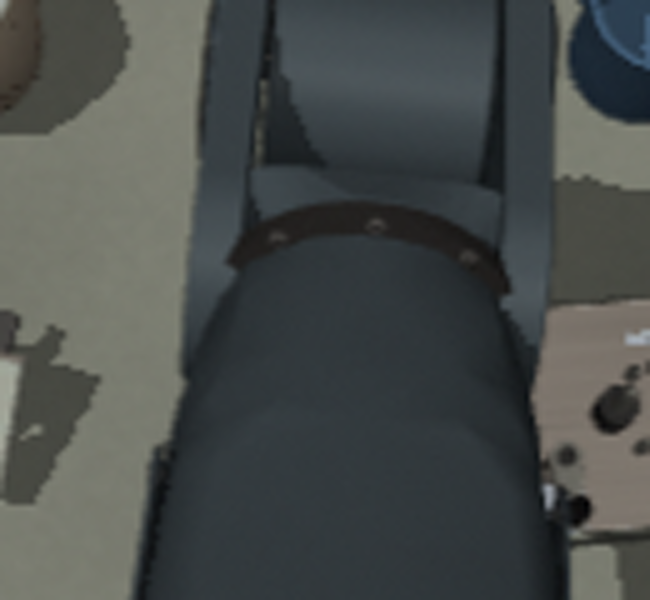

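View pics/g1s.png

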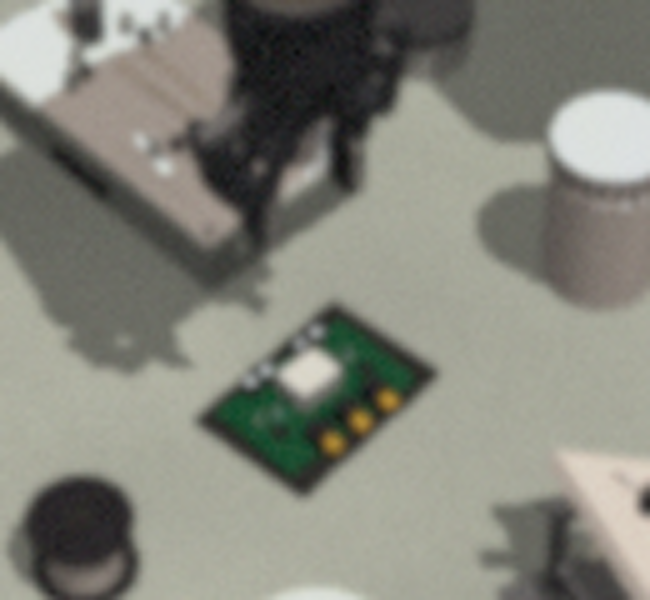

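The arm hides the top view here. The scene view shows the board clear, with its can at crop (310,372) and the fingers above. Every row needs all four keys.

```bash
python3 -m inch '[{"dx":0.15,"dy":-0.05,"dz":5,"turn":-0.004},{"dx":0.15,"dy":-0.05,"dz":10,"turn":-0.004},{"dx":0.15,"dy":-0.05,"dz":10,"turn":-0.004},{"dx":0.15,"dy":-0.05,"dz":10,"turn":-0.004}]'; python3 go.py 586.6 -14.3 186 95.7
python3 - <<'E'
from h import *
s=grab("scene")
P=[[586.6,-14.3,27]]; print(proj(s,P))
crop(s,260,140,350,240,6,"g2s.png")
E
```

```text
time: 2.2
tool_pos: [586.4, -16.6, 231.0]
tcp_rot: [-0.0, 0.672, 0.74, -0.0]
force: [0.5, 0.4, 0.2]
width: 51.6
t 2.2 pos [586.4 -16.6 231. ] phi 95.48 tilt 0.01 F [0.5 0.4 0.2] w 51.6
-> dx 0.23 dy 0.04 dz 4.50 cm turn -0.004; |d| 45 mm
[[301.92558767 204.17659389]]
```

View pics/g2s.png

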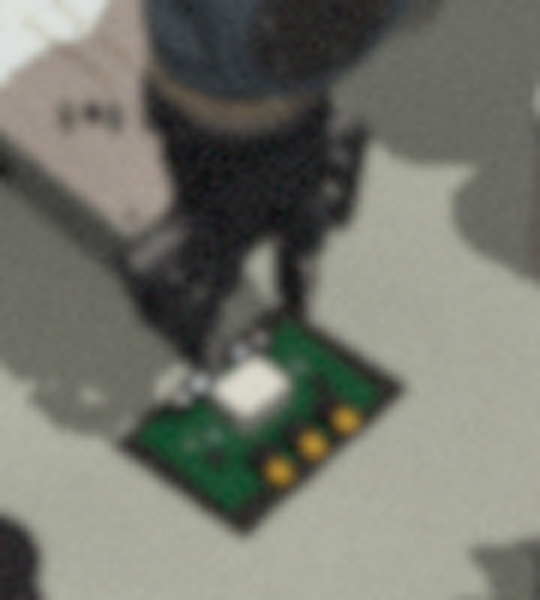

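The can is centred under the fingers at scene (302,204), and the predicted pixel matches. I'll fix the 2 mm offset and descend.

```bash
python3 -m inch '[{"dx":0.23,"dy":0.04,"dz":0,"turn":-0.004},{"dx":0.23,"dy":0.04,"dz":2,"turn":-0.004},{"dx":0.23,"dy":0.04,"dz":3.5,"turn":-0.004},{"dx":0.23,"dy":0.04,"dz":4.5,"turn":-0.004},{"dx":0.23,"dy":0.04,"dz":4.5,"turn":-0.004}]'; python3 go.py 586.6 -14.3 186 95.7
python3 - <<'E'
from h import *
s=grab("scene"); crop(s,260,140,350,240,6,"g3s.png")
E
```

```text
time: 2.75
tool_pos: [586.3, -13.2, 183.9]
tcp_rot: [-0.001, 0.67, 0.742, -0.0]
force: [-0.4, 0.5, -0.2]
width: 51.2
t 2.75 pos [586.3 -13.2 183.9] phi 95.79 tilt 0.09 F [-0.4  0.5 -0.2] w 51.2
-> dx -0.11 dy 0.02 dz -0.21 cm turn 0.002; |d| 2 mm
```

View pics/g3s.png

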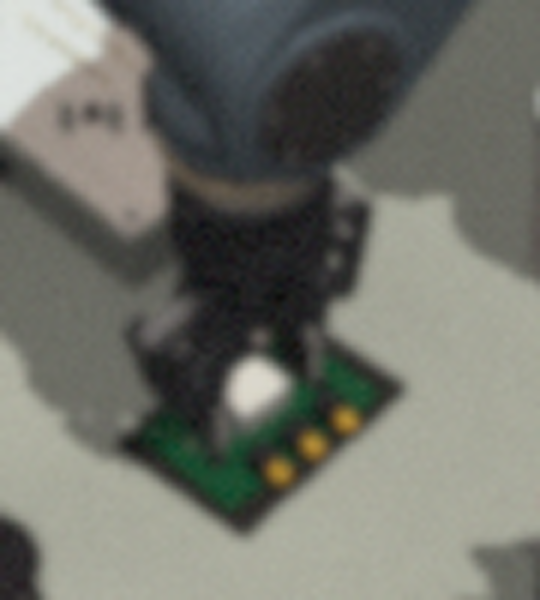

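The fingers straddle the can, at crop (255,385). I'll rise 2 mm and close.

```bash
python3 -m inch '[{"dx":-0.05,"dy":0,"dz":-0.2,"turn":0},{"dx":-0.05,"dy":0,"dz":-0.2,"turn":0},{"dx":-0.05,"dy":0,"dz":-0.2,"turn":0},{"dx":-0.05,"dy":0,"dz":-0.2,"turn":0},{"dx":-0.05,"dy":0,"dz":-0.2,"turn":0}]' 0 40; python3 go.py 586.6 -14.3 300 95.7
```

```text
time: 3.3
tool_pos: [587.0, -13.8, 187.9]
tcp_rot: [0.001, 0.67, 0.742, 0.001]
force: [-1.2, 0.1, 6.6]
width: 29.0
t 3.3 pos [587.  -13.8 187.9] phi 95.79 tilt 0.11 F [-1.2  0.1  6.6] w 29.0
-> dx -0.05 dy -0.03 dz -11.21 cm turn 0.002; |d| 112 mm
```

```bash
python3 -m inch '[{"dx":0,"dy":0,"dz":-1.5,"turn":0},{"dx":0,"dy":0,"dz":-4,"turn":0},{"dx":0,"dy":0,"dz":-8,"turn":0},{"dx":0,"dy":0,"dz":-11,"turn":0},{"dx":0,"dy":0,"dz":-11,"turn":0},{"dx":0,"dy":0,"dz":-11,"turn":0}]'; python3 go.py 530 -235.3 300 4.95;  python3 - <<'E'
from h import *
s=grab("scene"); crop(s,230,100,350,220,6,"g4s.png")
E
```

```text
time: 3.9
tool_pos: [586.5, -13.7, 297.8]
tcp_rot: [0.001, 0.671, 0.742, 0.0]
force: [-0.0, 0.1, -1.5]
width: 28.9
t 3.9 pos [586.5 -13.7 297.8] phi 95.79 tilt 0.09 F [-0.   0.1 -1.5] w 28.9
-> dx -21.48 dy -7.85 dz -0.23 cm turn 1.585; |d| 229 mm
```

View pics/g4s.png

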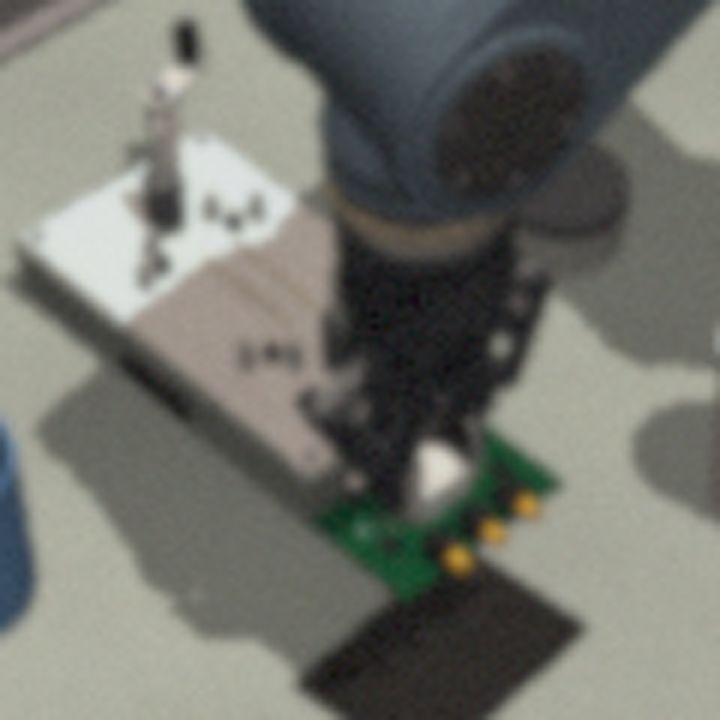

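```bash
cat > jk.py <<'E'
from m1 import *
def jacks(d,box,z,f=8):
    x0,y0,x1,y1=box
    g=cv2.resize(d["img"][y0:y1,x0:x1],None,fx=f,fy=f,interpolation=cv2.INTER_CUBIC).astype(int)
    ye=(g[...,0]-g[...,2]>50)&(g[...,0]>100)
    cs=cv2.findContours(ye.astype(np.uint8),cv2.RETR_EXTERNAL,cv2.CHAIN_APPROX_NONE)[0]
    P=[]
    for c in cs:
        if cv2.contourArea(c)>200:
            m=cv2.moments(c); uv=(np.array([m["m10"]/m["m00"],m["m01"]/m["m00"]])+.5)/f-.5+[x0,y0]
            P.append(np.r_[plane(d,uv,z)[0,:2],uv,cv2.contourArea(c)])
    P=np.array(P); print(P.round(1).tolist()); print("mean",P[:,:2].mean(0).round(2)); return P
if __name__=="__main__":
    jacks(s,(275,185,335,235),19)
    n=grab("scene"); P=jacks(n,(295,170,330,205),19+109.9)
    a=P[np.argmax(P[:,0])]-P[np.argmin(P[:,0])]; print("ang",np.degrees(np.arctan2(a[1],a[0])))
E
python3 jk.py
```

```text
[[604.7, 28.5, 306.2, 218.2, 751.5], [582.6, 26.3, 311.8, 213.9, 783.5], [560.5, 23.9, 317.3, 209.7, 767.0]]
mean [582.59  26.21]
[[604.3, 29.5, 306.2, 193.0, 954.5], [582.2, 26.2, 312.0, 188.4, 844.0], [560.6, 24.2, 317.8, 184.2, 803.5]]
mean [582.39  26.62]
ang 6.989229354971754
```

```bash
python3 go.py 524 -235.8 315 4.95
```

```text
t 4.0 pos [586.2 -13.7 296.1] phi 95.79 tilt 0.08 F [-0.1  0.1 -1.1] w 29.2
-> dx -21.47 dy -8.43 dz -1.89 cm turn 1.585; |d| 231 mm
```

```bash
python3 -m inch '[{"dx":-2,"dy":-0.8,"dz":-1.9,"turn":0.1},{"dx":-5,"dy":-2,"dz":-1.9,"turn":0.25},{"dx":-8,"dy":-3.1,"dz":-1.9,"turn":0.4},{"dx":-11,"dy":-4.3,"dz":-1.9,"turn":0.55},{"dx":-14,"dy":-5.5,"dz":-1.9,"turn":0.7},{"dx":-17,"dy":-6.7,"dz":-1.9,"turn":0.85},{"dx":-20,"dy":-7.9,"dz":-1.9,"turn":1.0},{"dx":-21.5,"dy":-8.4,"dz":-1.9,"turn":1.15}]'; python3 go.py 524 -235.8 315 4.95
```

```text
time: 4.8
tool_pos: [523.7, -238.1, 314.5]
tcp_rot: [-0.001, 0.967, 0.254, -0.001]
force: [0.6, -0.3, -1.0]
width: 28.8
t 4.8 pos [ 523.7 -238.1  314.5] phi 29.45 tilt 0.13 F [ 0.6 -0.3 -1. ] w 28.8
-> dx 0.14 dy -0.19 dz -0.05 cm turn 0.428; |d| 2 mm
```

```bash
python3 -m inch '[{"dx":0,"dy":0,"dz":0,"turn":0.15},{"dx":0,"dy":0,"dz":0,"turn":0.3},{"dx":0,"dy":0,"dz":0,"turn":0.428},{"dx":0,"dy":0,"dz":0,"turn":0.428},{"dx":0,"dy":0,"dz":0,"turn":0.428}]'; python3 go.py 524 -235.8 250 4.95
```

```text
time: 5.3
tool_pos: [524.6, -236.0, 314.9]
tcp_rot: [-0.0, 0.999, 0.049, -0.001]
force: [-0.5, 0.0, 0.3]
width: 29.2
t 5.3 pos [ 524.6 -236.   314.9] phi 5.59 tilt 0.09 F [-0.5  0.   0.3] w 29.2
-> dx -0.05 dy -0.02 dz 6.49 cm turn 0.011; |d| 65 mm
```

```bash
python3 -m inch '[{"dx":-0.05,"dy":0,"dz":2,"turn":0.011},{"dx":-0.05,"dy":0,"dz":4,"turn":0.011},{"dx":-0.05,"dy":0,"dz":6,"turn":0.011},{"dx":-0.05,"dy":0,"dz":6,"turn":0.011},{"dx":-0.05,"dy":0,"dz":6,"turn":0.011}]'; python3 go.py 524 -235.8 236 4.95;python3 - <<'E'
from h import *
s=grab("scene"); crop(s,210,80,330,200,6,"g5s.png")
d=grab("top"); crop(d,340,140,500,250,5,"g5t.png")
E
```

```text
time: 5.8
tool_pos: [524.3, -236.2, 255.9]
tcp_rot: [-0.0, 0.999, 0.042, -0.0]
force: [0.1, 0.1, -0.5]
width: 28.7
t 5.8 pos [ 524.3 -236.2  255.9] phi 4.85 tilt 0.03 F [ 0.1  0.1 -0.5] w 28.7
-> dx -0.03 dy -0.04 dz 1.99 cm turn -0.002; |d| 20 mm
```

View pics/g5s.png

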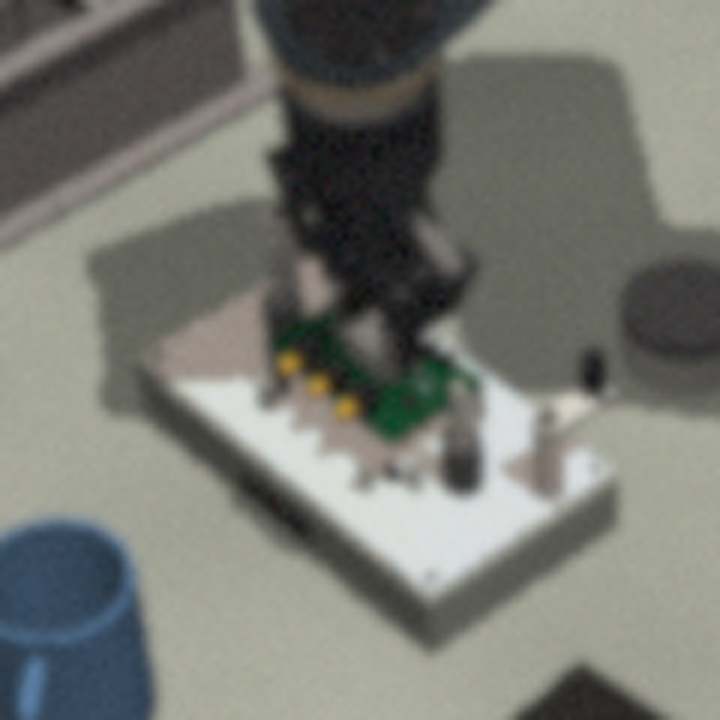

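View pics/g5t.png

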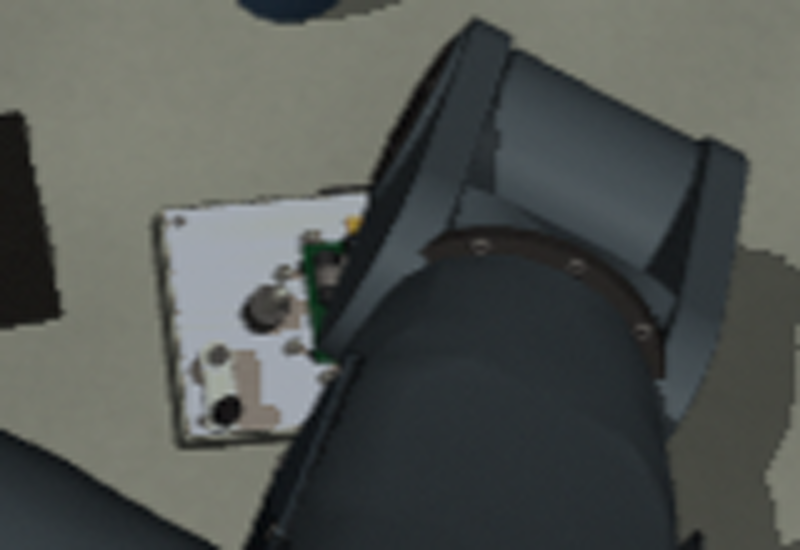

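Jacks face the back, at scene crop (290,363) to (346,408). In the top crop (310,285) the board edge sits between the dowels. I'll lower it slowly.

```bash
python3 -m inch '[{"dx":-0.03,"dy":-0.03,"dz":0.5,"turn":0},{"dx":-0.03,"dy":-0.03,"dz":1.0,"turn":0},{"dx":-0.03,"dy":-0.03,"dz":1.3,"turn":0},{"dx":-0.03,"dy":-0.03,"dz":1.6,"turn":0},{"dx":-0.03,"dy":-0.03,"dz":1.6,"turn":0}]'; python3 go.py 524 -235.8 233 4.95
```

```text
time: 6.4
tool_pos: [523.9, -235.9, 239.3]
tcp_rot: [-0.0, 0.999, 0.041, -0.0]
force: [0.6, 0.9, -1.2]
width: 29.0
t 6.4 pos [ 523.9 -235.9  239.3] phi 4.75 tilt 0.01 F [ 0.6  0.9 -1.2] w 29.0
-> dx 0.01 dy -0.01 dz 0.63 cm turn -0.004; |d| 6 mm
```

```bash
python3 -m inch '[{"dx":0,"dy":0,"dz":0.2,"turn":0},{"dx":0,"dy":0,"dz":0.4,"turn":0},{"dx":0,"dy":0,"dz":0.55,"turn":0},{"dx":0,"dy":0,"dz":0.55,"turn":0}]'; python3 go.py 524 -235.8 233 4.95
```

```text
time: 6.8
tool_pos: [524.0, -235.9, 234.1]
tcp_rot: [0.0, 0.999, 0.041, 0.0]
force: [2.3, -0.6, -1.0]
width: 29.0
t 6.8 pos [ 524.  -235.9  234.1] phi 4.74 tilt 0.03 F [ 2.3 -0.6 -1. ] w 29.0
-> dx -0.00 dy -0.01 dz 0.11 cm turn -0.004; |d| 1 mm
```

```bash
python3 -m inch '[{"dx":0,"dy":0,"dz":0.1,"turn":0},{"dx":0,"dy":0,"dz":0.15,"turn":0},{"dx":0,"dy":0,"dz":0.15,"turn":0}]'; python3 go.py 524 -235.8 233 4.95;python3 - <<'E'
from h import *
s=grab("scene"); crop(s,210,80,330,200,6,"g6s.png")
E
```

```text
time: 7.1
tool_pos: [524.0, -235.9, 232.9]
tcp_rot: [0.0, 0.999, 0.041, 0.0]
force: [2.1, 0.7, 2.6]
width: 28.8
t 7.1 pos [ 524.  -235.9  232.9] phi 4.75 tilt 0.03 F [2.1 0.7 2.6] w 28.8
-> dx -0.00 dy -0.01 dz -0.01 cm turn -0.004; |d| 0 mm
```

View pics/g6s.png

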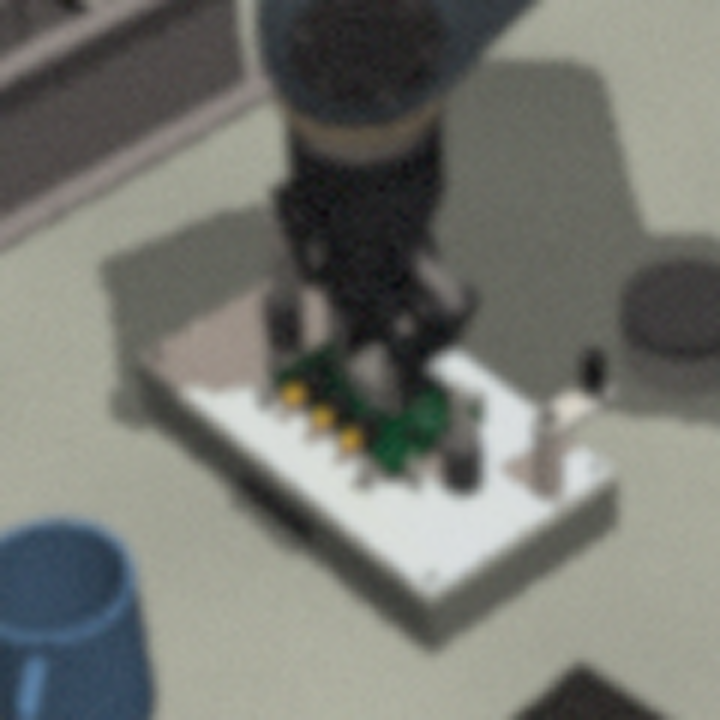

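```bash
python3 -m inch '[{"dx":0,"dy":0,"dz":0,"turn":0},{"dx":0,"dy":0,"dz":0,"turn":0},{"dx":0,"dy":0,"dz":0,"turn":0},{"dx":0,"dy":0,"dz":0,"turn":0},{"dx":0,"dy":0,"dz":-1,"turn":0},{"dx":0,"dy":0,"dz":-3,"turn":0},{"dx":0,"dy":0,"dz":-7,"turn":0},{"dx":0,"dy":0,"dz":-10,"turn":0}]' 55; python3 go.py 524 -235.8 380 4.95
```

```text
time: 7.95
tool_pos: [523.9, -235.9, 335.2]
tcp_rot: [0.0, 0.999, 0.041, 0.0]
force: [0.0, -0.1, 0.3]
width: 47.0
t 7.95 pos [ 523.9 -235.9  335.2] phi 4.74 tilt 0.07 F [ 0.  -0.1  0.3] w 47.0
-> dx 0.01 dy -0.01 dz -4.48 cm turn -0.004; |d| 45 mm
```

Run:
```python
from m1 import *
C=cloud(t); g=t["img"].astype(int)
m=reg((g.min(2)>130),200,165,285,230)
m[:,:]=cv2.erode(m.astype(np.uint8),np.ones((3,3)))>0
P=C[m]; P=P[(P[:,2]>15)&(P[:,2]<120)]
c=np.median(P,0)
for _ in range(3):
    u,S,vt=np.linalg.svd(P-P.mean(0),full_matrices=False); n=vt[2]*np.sign(vt[2,2]); r=(P-P.mean(0))@n; P=P[abs(r)<2.5*r.std()]
print("n",n.round(3),"tilt",np.degrees(np.arccos(n[2])),"yaw",np.degrees(np.arctan2(-n[1],-n[0])),"std",r.std(),len(P),P.mean(0))
# outline
x0,y0,f=200,165,8
G=cv2.resize(t["img"][165:230,200:285].min(2),None,fx=f,fy=f,interpolation=cv2.INTER_CUBIC)
print("plate gray",g[200,232],g[178,225],g[210,262])
mm=cv2.morphologyEx((G>105).astype(np.uint8),cv2.MORPH_CLOSE,np.ones((90,90)))
k=(biggest(mm).reshape(-1,2)+.5)/f-.5+[x0,y0]
cc,r=ray(t,k); q=P.mean(0); W=cc+r*(((q-cc)@n)/(r@n))[:,None]
ey=np.cross(n,[0,0,1]); ey/=np.linalg.norm(ey); ex=np.cross(ey,n)
if ex[0]<0: ex=-ex;ey=-ey
L=np.c_[(W-q)@ex,(W-q)@ey]
R=rect(L); print("rect",R, "ex",ex.round(3),"ey",ey.round(3))
print("top face centre",(q+R[0][0]*ex+R[0][1]*ey).round(1))
# handle
b=reg((g.max(2)<40),205,170,280,225)
Cb=C[b]; hgt=(Cb-q)@n
sel=(hgt>34)&(hgt<48); H=Cb[sel]; print("bar pts",sel.sum(),H.mean(0).round(1),hgt[sel].mean())
l=np.c_[(H-q)@ex,(H-q)@ey]; print("range ey",l[:,1].min(),l[:,1].max(),"ex",l[:,0].min(),l[:,0].max(), np.median(l,0))
ln=cv2.fitLine(np.float32(H[:,:2]),cv2.DIST_HUBER,0,.01,.01).ravel(); print("bar line dir",np.degrees(np.arctan2(ln[1],ln[0])))
```

```text
n [-0.56   0.134  0.818] tilt 35.12194388887801 yaw -13.461758316587622 std 1.9994637536315747 682 [541.34139168 239.98417363  65.47560088]
plate gray [126 129 119] [53 53 50] [93 87 80]
rect (array([ 3.5, -9.5]), array([200.9, 122.4]), 88.3) ex [ 0.795 -0.19   0.575] ey [ 0.233  0.973 -0.   ]
top face centre [541.9 230.1  67.5]
bar pts 164 [512.  245.1  92.7] 39.35652249325657
range ey -50.97173968867609 48.54033422559751 ex -15.961471797639856 -2.80823600795796 [-8.08675054 -2.02274532]
bar line dir 76.2354
```

Run:
```python
from m1 import *
n=np.array([-.56,.134,.818]);n/=np.linalg.norm(n);q=np.array([541.34,239.98,65.48])
ey=np.cross(n,[0,0,1]);ey/=np.linalg.norm(ey);ey=-ey if ey[1]<0 else ey; ex=np.cross(ey,n)
uv=[(209.4,177.1),(273.9,191.1),(270.6,220.7),(206.1,205.6)]
def on(d,uv,h):
    c,r=ray(d,uv); return c+r*(((q+h*n-c)@n)/(r@n))[:,None]
W=on(t,uv,0); print(W.round(1)); print([np.linalg.norm(W[i]-W[(i+1)%4]).round(1) for i in range(4)],W.mean(0).round(1))
a=W.mean(0); print("bar pred",(a+34*n).round(1),"edge dir",np.degrees(np.arctan2(*(W[0]-W[1])[1::-1])),np.degrees(np.arctan2(*(W[3]-W[2])[1::-1])))
def ov(ctr):
    return [(np.array([ctr+sx*42*ex+sy*88*ey for sx in(1,-1) for sy in(1,-1)]),(0,255,0)),
     (np.array([ctr+sy*70*ey for sy in(1,-1)]),(255,0,255)),
     (np.array([ctr+sx*6*ex+sy*42*ey+40*n for sx in(1,-1) for sy in (1,-1)]),(0,0,255))]
over(t,ov(a),195,160,285,230,8,"pt.png"); over(s,ov(a),330,205,420,290,7,"ps.png")
```

```text
[[586.9 318.1  83.9]
 [548.6 147.9  85.5]
 [477.7 159.8  35. ]
 [519.3 334.8  34.9]]
[np.float64(174.4), np.float64(87.9), np.float64(179.8), np.float64(85.1)] [533.1 240.1  59.8]
bar pred [514.1 244.7  87.6] edge dir 77.32222545761255 76.62059119152028
```

View pics/pt.png

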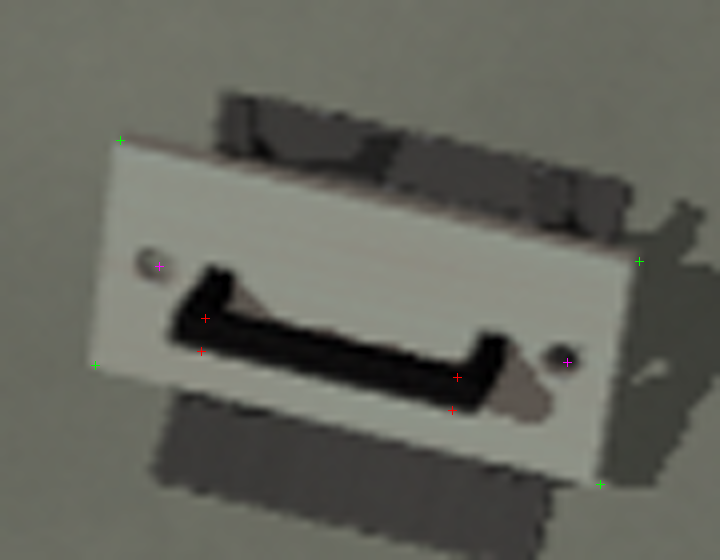

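View pics/ps.png

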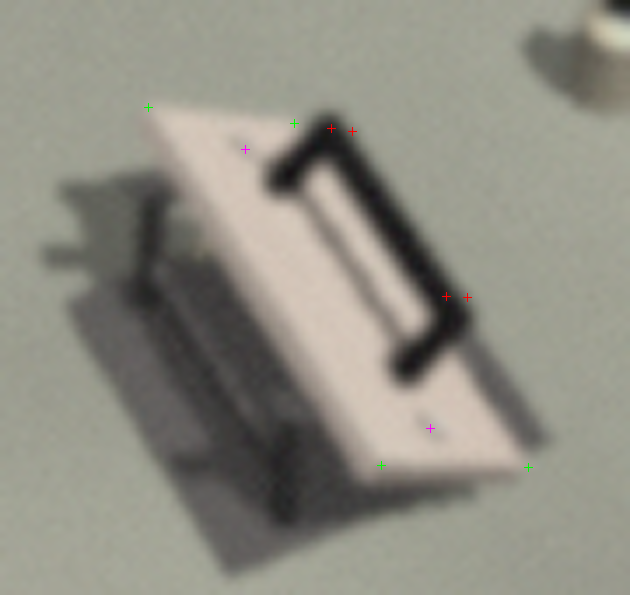

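```bash
python3 -m inch '[{"dx":3.8,"dy":-48,"dz":-1.5,"turn":-1.256},{"dx":3.8,"dy":-48,"dz":-1.5,"turn":-1.256},{"dx":3.8,"dy":-48,"dz":-1.5,"turn":-1.256},{"dx":3.8,"dy":-48,"dz":-1.5,"turn":-1.256},{"dx":3.8,"dy":-48,"dz":-1.5,"turn":-1.256},{"dx":3.8,"dy":-48,"dz":-1.5,"turn":-1.256},{"dx":3.8,"dy":-48,"dz":-1.5,"turn":-1.256},{"dx":3.8,"dy":-48,"dz":-1.5,"turn":-1.256}]' 47 20; python3 go.py 514.5 246.3 330 76.7
python3 - <<'E'
from h import *
s=grab("scene"); crop(s,210,80,330,200,6,"g7s.png")
d=grab("top"); crop(d,340,140,500,250,5,"g7t.png")
E
```

```text
time: 8.75
tool_pos: [521.9, 166.0, 346.2]
tcp_rot: [0.0, 0.799, 0.601, 0.0]
force: [1.4, -1.2, 1.2]
width: 40.1
t 8.75 pos [521.9 166.  346.2] phi 73.85 tilt 0.05 F [ 1.4 -1.2  1.2] w 40.1
-> dx 7.51 dy -2.95 dz 1.62 cm turn -0.050; |d| 82 mm
```

View pics/g7s.png

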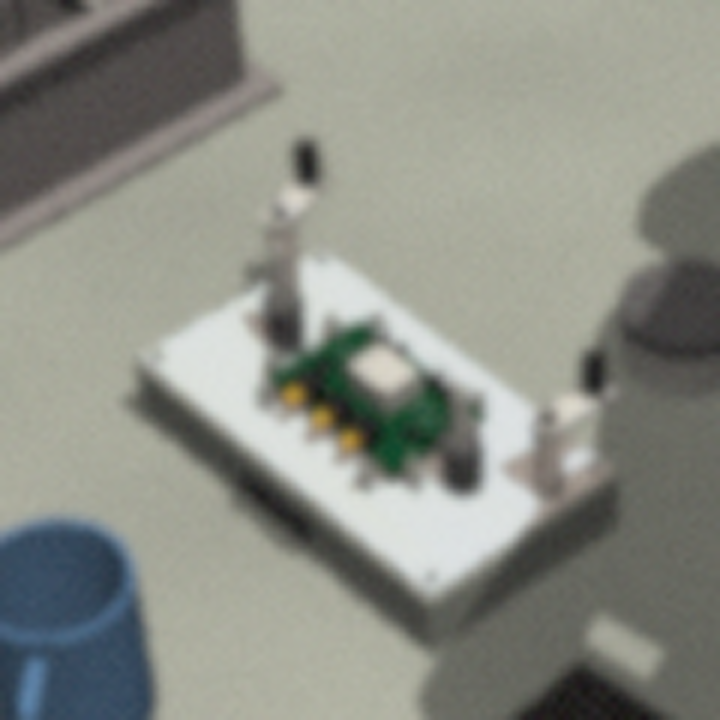

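View pics/g7t.png

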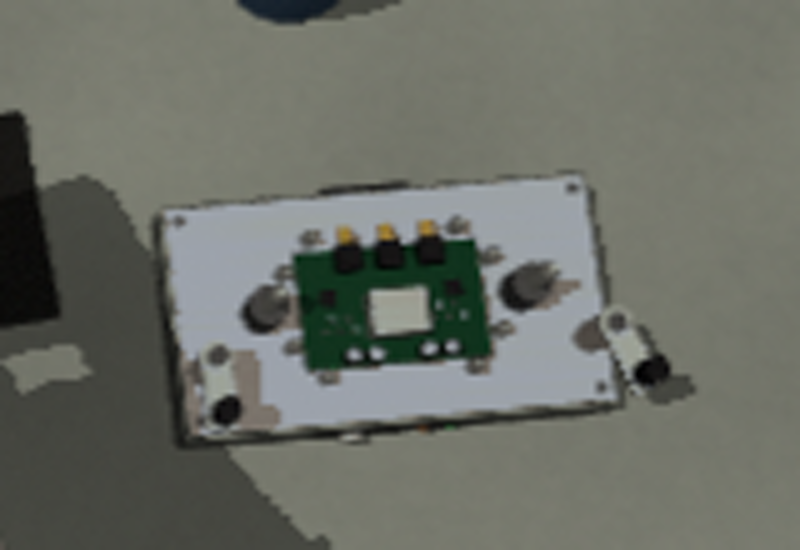

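The board lies flat inside all eight dowels, its can at top crop (400,310) and jacks to the back at (345–427,240). Next is the plate.

```bash
python3 -m inch '[{"dx":4,"dy":-1.6,"dz":1,"turn":-0.05},{"dx":7,"dy":-2.8,"dz":2,"turn":-0.05},{"dx":7.5,"dy":-2.95,"dz":3.5,"turn":-0.05},{"dx":7.5,"dy":-2.95,"dz":4.6,"turn":-0.05},{"dx":7.5,"dy":-2.95,"dz":4.6,"turn":-0.05},{"dx":7.5,"dy":-2.95,"dz":4.6,"turn":-0.05}]'; python3 go.py 514.5 246.3 246 76.7
python3 - <<'E'
from m1 import *
hsv=None
for d,box in((t,(360,160,490,240)),):pass
n=grab("top")
E
```

```text
time: 9.45
tool_pos: [515.7, 243.0, 299.3]
tcp_rot: [0.0, 0.787, 0.618, -0.0]
force: [-0.5, -0.2, -0.2]
width: 40.3
t 9.45 pos [515.7 243.  299.3] phi 76.27 tilt 0.02 F [-0.5 -0.2 -0.2] w 40.3
-> dx 0.29 dy -0.20 dz 5.33 cm turn -0.007; |d| 53 mm
```

```bash
python3 -m inch '[{"dx":0.3,"dy":-0.2,"dz":0.5,"turn":-0.007},{"dx":0.3,"dy":-0.2,"dz":2,"turn":-0.007},{"dx":0.3,"dy":-0.2,"dz":3,"turn":-0.007},{"dx":0.3,"dy":-0.2,"dz":3.5,"turn":-0.007},{"dx":0.3,"dy":-0.2,"dz":3.5,"turn":-0.007}]'; python3 go.py 514.5 246.3 246 76.7
python3 - <<'E'
from h import *
s=grab("scene"); crop(s,320,150,440,280,5,"g8s.png")
E
```

```text
time: 10.0
tool_pos: [514.1, 247.5, 263.6]
tcp_rot: [-0.0, 0.784, 0.621, -0.001]
force: [-0.3, -0.6, 0.7]
width: 39.9
t 10.0 pos [514.1 247.5 263.6] phi 76.76 tilt 0.06 F [-0.3 -0.6  0.7] w 39.9
-> dx -0.10 dy 0.07 dz 1.76 cm turn 0.001; |d| 18 mm
```

View pics/g8s.png

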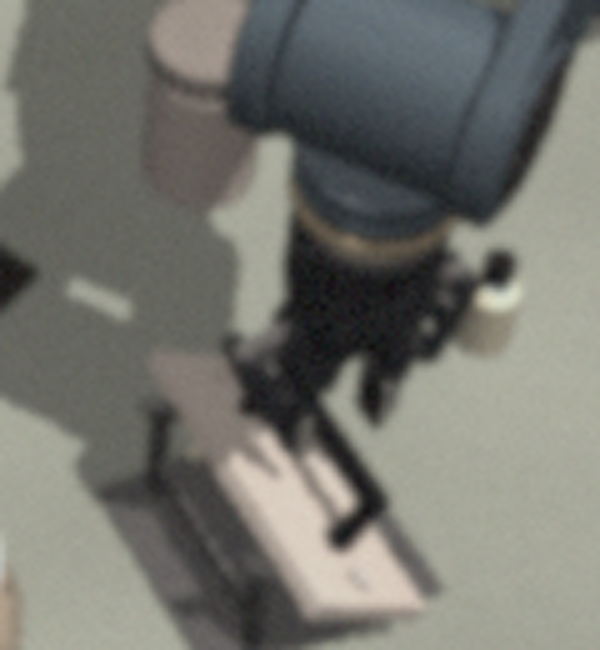

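```bash
python3 -m inch '[{"dx":-0.1,"dy":0.07,"dz":0.6,"turn":0},{"dx":-0.1,"dy":0.07,"dz":1.2,"turn":0},{"dx":-0.1,"dy":0.07,"dz":1.6,"turn":0},{"dx":-0.1,"dy":0.07,"dz":1.6,"turn":0},{"dx":-0.1,"dy":0.07,"dz":1.6,"turn":0}]'; python3 go.py 514.5 246.3 246 76.7
python3 - <<'E'
from h import *
s=grab("scene"); crop(s,320,150,440,280,5,"g9s.png")
E
```

```text
time: 10.55
tool_pos: [514.6, 246.5, 248.1]
tcp_rot: [-0.0, 0.784, 0.621, -0.0]
force: [-0.2, -0.2, -0.5]
width: 40.1
t 10.55 pos [514.6 246.5 248.1] phi 76.77 tilt 0.01 F [-0.2 -0.2 -0.5] w 40.1
-> dx -0.02 dy -0.01 dz 0.21 cm turn 0.001; |d| 2 mm
```

View pics/g9s.png

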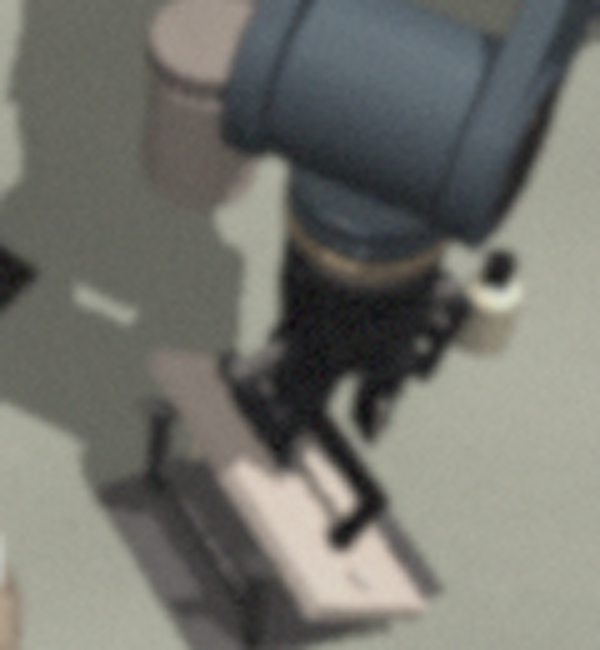

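No contact force, and the fingers sit either side of the bar. I'll close gently at 20 N.

```bash
python3 -m inch '[{"dx":0,"dy":0,"dz":0.1,"turn":0},{"dx":0,"dy":0,"dz":0.1,"turn":0},{"dx":0,"dy":0,"dz":0.1,"turn":0},{"dx":0,"dy":0,"dz":0.1,"turn":0},{"dx":0,"dy":0,"dz":0.1,"turn":0}]' 0 20; python3 go.py 514.5 246.3 246 76.7
```

```text
time: 11.1
tool_pos: [514.2, 246.6, 247.2]
tcp_rot: [-0.0, 0.784, 0.621, -0.0]
force: [-5.5, 2.4, 3.6]
width: 14.9
t 11.1 pos [514.2 246.6 247.2] phi 76.76 tilt 0.07 F [-5.5  2.4  3.6] w 14.9
-> dx -0.02 dy 0.04 dz 0.12 cm turn 0.001; |d| 1 mm
```

```bash
python3 -m inch '[{"dx":0,"dy":0,"dz":-0.4,"turn":0},{"dx":0,"dy":0,"dz":-0.9,"turn":0},{"dx":0,"dy":0,"dz":-1.5,"turn":0},{"dx":0,"dy":0,"dz":-2,"turn":0},{"dx":0,"dy":0,"dz":-2,"turn":0}]'; python3 go.py 514.5 246.3 246 76.7
python3 - <<'E'
from h import *
s=grab("scene"); crop(s,320,130,440,280,4,"g10s.png")
E
```

```text
time: 11.6
tool_pos: [514.6, 246.5, 268.1]
tcp_rot: [0.0, 0.784, 0.621, 0.0]
force: [-3.2, 1.4, -1.6]
width: 12.4
t 11.6 pos [514.6 246.5 268.1] phi 76.76 tilt 0.04 F [-3.2  1.4 -1.6] w 12.4
-> dx -0.02 dy -0.01 dz 2.21 cm turn 0.001; |d| 22 mm
```

View pics/g10s.png

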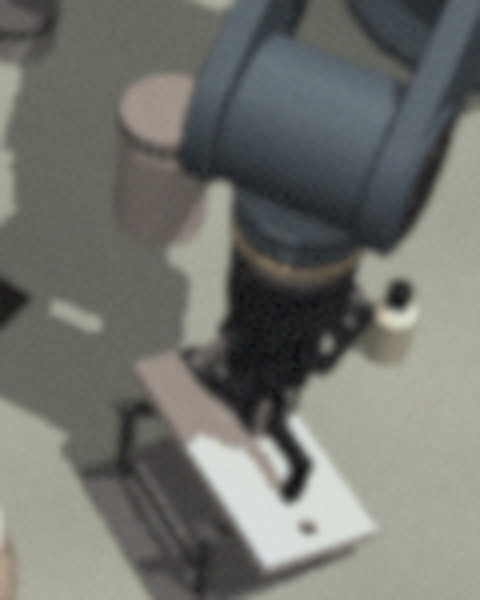

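The plate is levelling as it lifts (12.4 mm opening, so nearly flush on the 12 mm bar). I'll keep lifting.

```bash
python3 -m inch '[{"dx":0,"dy":0,"dz":-0.6,"turn":0},{"dx":0,"dy":0,"dz":-1.5,"turn":0},{"dx":0,"dy":0,"dz":-2.5,"turn":0},{"dx":0,"dy":0,"dz":-3.5,"turn":0},{"dx":0,"dy":0,"dz":-4.5,"turn":0},{"dx":0,"dy":0,"dz":-5,"turn":0},{"dx":0,"dy":0,"dz":-5,"turn":0}]'; python3 go.py 514.5 246.3 246 76.7
python3 - <<'E'
from h import *
s=grab("scene"); crop(s,320,110,440,280,4,"g11s.png")
E
```

```text
time: 12.35
tool_pos: [514.7, 246.5, 318.1]
tcp_rot: [0.0, 0.784, 0.621, 0.001]
force: [0.2, -0.3, -6.2]
width: 11.5
t 12.35 pos [514.7 246.5 318.1] phi 76.77 tilt 0.09 F [ 0.2 -0.3 -6.2] w 11.5
-> dx -0.03 dy -0.03 dz 7.21 cm turn 0.001; |d| 72 mm
```

View pics/g11s.png

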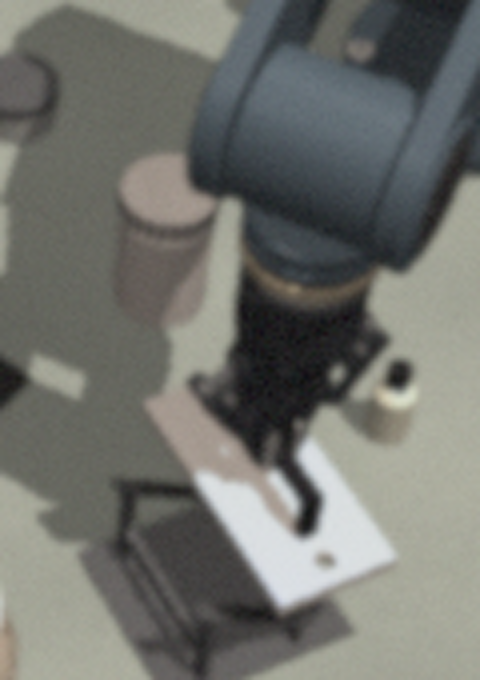

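```bash
python3 -m inch '[{"dx":0,"dy":0,"dz":-1,"turn":0},{"dx":0,"dy":0,"dz":-2,"turn":0},{"dx":0,"dy":0,"dz":-3,"turn":0},{"dx":0,"dy":0,"dz":-4,"turn":0},{"dx":0,"dy":0,"dz":-4,"turn":0},{"dx":0,"dy":0,"dz":-4,"turn":0}]' 0 90; python3 go.py 524 -235.3 360 94.95
cat > pl.py <<'E'
from m1 import *; from go import st
def meas(n,d=None,save=None,zoff=None):
    """plane fit of plate upper face in hand"""
    d=d or grab(n); S,R,phi=st(); tp=S["tool_pos"]
    C=cloud(d); g=d["img"].astype(int)
    ztop=tp[2]-155-34 if zoff is None else tp[2]-zoff
    b=np.radians(phi); ey=np.array([np.cos(b),np.sin(b)])
    rel=C[...,:2]-tp[:2]; v=rel@ey; u=rel@np.array([ey[1],-ey[0]])
    m=(abs(C[...,2]-ztop)<14)&(abs(v)<84)&(abs(u)<40)&(g.min(2)>60)&(g.max(2)-g.min(2)<45)
    P=C[m]
    for _ in range(4):
        c=P.mean(0);_,_,vt=np.linalg.svd(P-c,full_matrices=False); nn=vt[2]*np.sign(vt[2,2]); r=(P-c)@nn; P=P[abs(r)<2.5*r.std()]
    ex3=np.array([ey[1],-ey[0],0]); ey3=np.array([ey[0],ey[1],0])
    print(n,"pts",len(P),"std",r.std().round(2),"tilt about y (deg, + = +x edge up)",np.degrees(np.arctan2(-nn@ex3,nn[2])).round(2),"about x",np.degrees(np.arctan2(-nn@ey3,nn[2])).round(2),
      "z under tool",(c[2]-(nn[:2]@(tp[:2]-c[:2]))/nn[2]-tp[2]).round(1))
    return d,nn,c
if __name__=="__main__":
    d,_,_=meas("scene"); crop(d,300,60,460,280,3.4,"pl_s.png")
    d,_,_=meas("top"); crop(d,180,130,340,270,4.5,"pl_t.png")
E
python3 pl.py
```

```text
time: 13.0
tool_pos: [514.5, 246.5, 357.3]
tcp_rot: [0.0, 0.784, 0.621, 0.0]
force: [0.6, -0.2, -5.6]
width: 9.6
t 13.0 pos [514.5 246.5 357.3] phi 76.77 tilt 0.02 F [ 0.6 -0.2 -5.6] w 9.6
-> dx -46.68 dy 11.95 dz -0.27 cm turn -0.317; |d| 482 mm
scene pts 1183 std 1.92 tilt about y (deg, + = +x edge up) -0.04 about x 0.11 z under tool -197.3
top pts 388 std 1.93 tilt about y (deg, + = +x edge up) 0.36 about x -0.4 z under tool -199.5
```

View pics/pl_s.png

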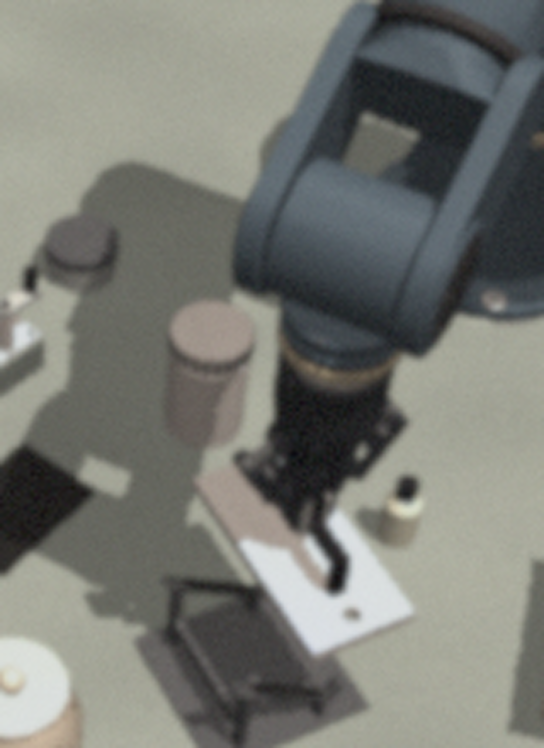

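View pics/pl_t.png

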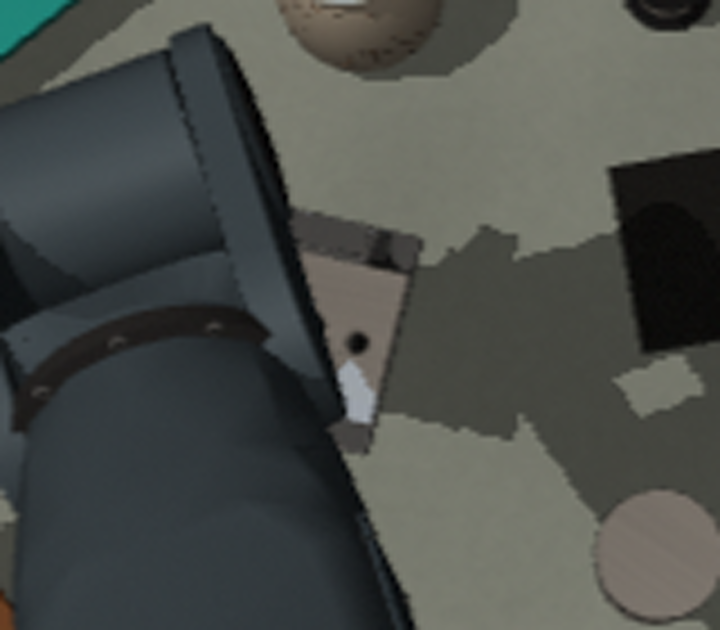

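```bash
cat > hole.py <<'E'
from m1 import *; from go import st
def hole(d,uv0,ztop,r=5,f=10):
    # dark blob centroid near uv0, projected on upper face; returns world xy
    x0,y0=int(uv0[0])-r,int(uv0[1])-r
    g=cv2.resize(d["img"][y0:y0+2*r+1,x0:x0+2*r+1].min(2),None,fx=f,fy=f,interpolation=cv2.INTER_CUBIC).astype(float)
    lo,hi=g.min(),np.median(g); m=(g<(lo+hi)/2).astype(np.uint8)
    n,lab,stt,cen=cv2.connectedComponentsWithStats(m)
    i=min(range(1,n),key=lambda i:np.linalg.norm(cen[i]-np.array(g.shape)[::-1]/2)-0.05*np.sqrt(stt[i,4]))
    uv=(cen[i]+.5)/f-.5+[x0,y0]; w=plane(d,uv,ztop)[0]
    print("hole px",uv.round(2),"area px",stt[i,4]/f/f,"lo/hi",lo,hi,"world",w.round(1)); return w
if __name__=="__main__":
    S,R,phi=st(); tp=S["tool_pos"]; zt=tp[2]-198
    a=hole(grab("scene"),(403.5,240.3),zt); b=hole(grab("top"),(259.3,206),zt)
    m=(a+b)/2; v=a-b
    print("dist",np.linalg.norm(v[:2]),"yaw",np.degrees(np.arctan2(v[1],v[0])),"phi",phi,"mid",m,"mid-tool",(m-tp)[:2])
    p=np.radians(phi);e=np.array([np.cos(p),np.sin(p)]);print("along tool x",(m-tp)[:2]@e,"tool y",(m-tp)[:2]@[e[1],-e[0]])
E
python3 hole.py
```

```text
hole px [403.24 240.34] area px 10.83 lo/hi 122.0 216.0 world [529.8 313.1 158.7]
hole px [259.09 205.86] area px 15.580000000000002 lo/hi 3.0 99.0 world [497.1 177.3 158.7]
dist 139.68344120459213 yaw 76.46663554707305 phi 76.76586388691348 mid [513.42632864 245.23886093 158.71136512] mid-tool [-1.04498928 -1.15913188]
along tool x -1.367578755386137 tool y -0.7518760923723715
```

The plate is level within 0.5°. The hole spacing measures 139.7 mm (140 expected) and the plate centre lies 1.4 mm along −tool x. I'll carry it over the jig.

```bash
python3 go.py 530.2 -233.9 370 94.95; python3 -m inch '[{"dx":-1.5,"dy":0.4,"dz":-1,"turn":-0.04},{"dx":-4,"dy":1,"dz":-1.2,"turn":-0.08},{"dx":-8,"dy":2,"dz":-1.2,"turn":-0.12},{"dx":-12,"dy":3,"dz":-1.2,"turn":-0.16},{"dx":-16,"dy":4,"dz":-1.2,"turn":-0.2},{"dx":-20,"dy":5.1,"dz":-1.2,"turn":-0.24},{"dx":-24,"dy":6.2,"dz":-1.2,"turn":-0.28},{"dx":-28,"dy":7.3,"dz":-1.2,"turn":-0.317}]'; python3 go.py 530.2 -233.9 370 94.95
```

```text
t 13.2 pos [514.5 246.5 356.7] phi 76.77 tilt 0.05 F [-0.2  0.4 -5.4] w 9.5
-> dx -46.40 dy 12.52 dz -1.32 cm turn -0.317; |d| 481 mm
time: 14.0
tool_pos: [521.3, -44.5, 369.0]
tcp_rot: [-0.0, 0.675, 0.737, -0.0]
force: [1.5, 0.6, -5.4]
width: 9.5
t 14.0 pos [521.3 -44.5 369. ] phi 95.02 tilt 0.01 F [ 1.5  0.6 -5.4] w 9.5
-> dx -18.95 dy -0.78 dz -0.10 cm turn 0.001; |d| 190 mm
```

```bash
python3 -m inch '[{"dx":-4,"dy":-0.15,"dz":0,"turn":0},{"dx":-8,"dy":-0.3,"dz":0,"turn":0},{"dx":-12,"dy":-0.5,"dz":0,"turn":0},{"dx":-15.5,"dy":-0.7,"dz":0,"turn":0},{"dx":-18,"dy":-0.78,"dz":0,"turn":0},{"dx":-18.8,"dy":-0.78,"dz":0,"turn":0},{"dx":-18.8,"dy":-0.78,"dz":0,"turn":0},{"dx":-18.8,"dy":-0.78,"dz":0,"turn":0}]'; python3 go.py 530.2 -233.9 340 94.95
```

```text
time: 14.8
tool_pos: [529.9, -230.0, 368.8]
tcp_rot: [-0.0, 0.676, 0.737, 0.0]
force: [-0.3, -0.1, -5.5]
width: 9.7
t 14.8 pos [ 529.9 -230.   368.8] phi 94.94 tilt 0.06 F [-0.3 -0.1 -5.5] w 9.7
-> dx -0.39 dy -0.00 dz 2.88 cm turn -0.000; |d| 29 mm
```

```bash
python3 -m inch '[{"dx":-0.39,"dy":0,"dz":0.6,"turn":0},{"dx":-0.39,"dy":0,"dz":1.5,"turn":0},{"dx":-0.39,"dy":0,"dz":2.5,"turn":0},{"dx":-0.39,"dy":0,"dz":3.1,"turn":0},{"dx":-0.39,"dy":0,"dz":3.1,"turn":0},{"dx":-0.39,"dy":0,"dz":3.1,"turn":0}]'; python3 go.py 530.2 -233.9 325 94.95
python3 - <<'E'
from pl import *
d,_,_=meas("scene"); crop(d,190,60,320,200,5,"h1s.png")
t2=grab("top"); crop(t2,340,140,500,250,5,"h1t.png")
E
```

```text
time: 15.4
tool_pos: [530.3, -234.6, 338.1]
tcp_rot: [-0.0, 0.676, 0.737, -0.0]
force: [-0.1, -0.4, -5.0]
width: 9.8
t 15.4 pos [ 530.3 -234.6  338.1] phi 94.93 tilt 0.01 F [-0.1 -0.4 -5. ] w 9.8
-> dx 0.07 dy -0.01 dz 1.31 cm turn -0.000; |d| 13 mm
scene pts 748 std 2.14 tilt about y (deg, + = +x edge up) -0.15 about x -0.07 z under tool -198.0
```

View pics/h1s.png

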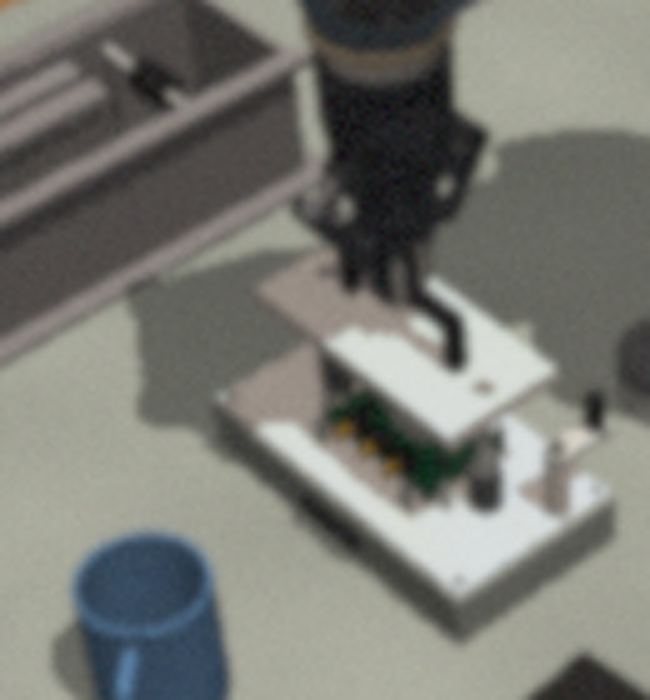

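View pics/h1t.png

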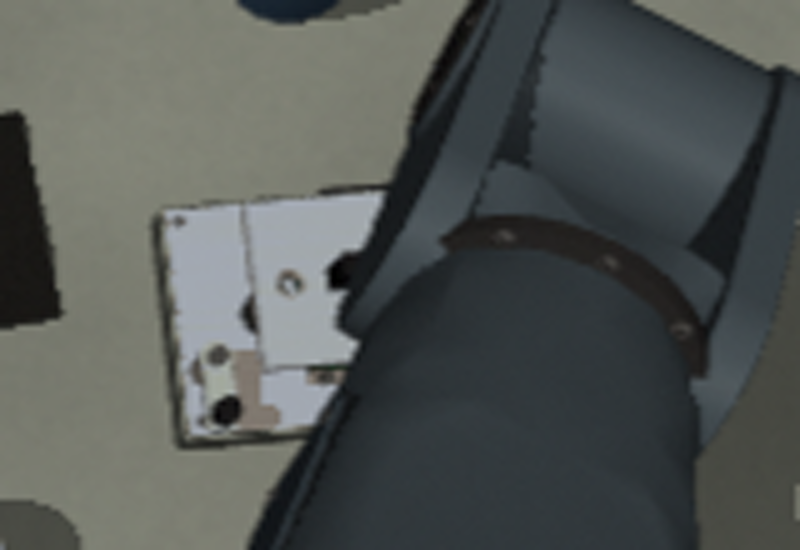

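Run:
```python
from hole import *
S,R,phi=st(); tp=S["tool_pos"]; zt=tp[2]-198
n=grab("top"); im=cv2.resize(n["img"][180:215,380:420,::-1],None,fx=16,fy=16,interpolation=cv2.INTER_CUBIC)
J=T(530,-235.3,np.radians(4.95))
def mk(P,c):
    q=proj(n,P)[0]; a=tuple(int(round(v)) for v in ((q-[380,180]+.5)*16-.5)); cv2.drawMarker(im,a,c,cv2.MARKER_CROSS,12,1); return q
print(mk(J([0,70,115]),(0,0,255)), mk(J([0,70,77]),(0,255,255)))
tx=np.array([np.cos(np.radians(phi)),np.sin(np.radians(phi))])
for z,c in((zt,(0,255,0)),(zt-10,(255,0,0))):
    print(mk(np.r_[tp[:2]+(70-1.37)*tx,z],c))
cv2.imwrite("pics/h2t.png",im)
```

```text
[396.10429974 198.00953501] [393.56151675 200.68490442]
[398.19934432 195.90513676]
[397.48290234 196.65810235]
```

View pics/h2t.png

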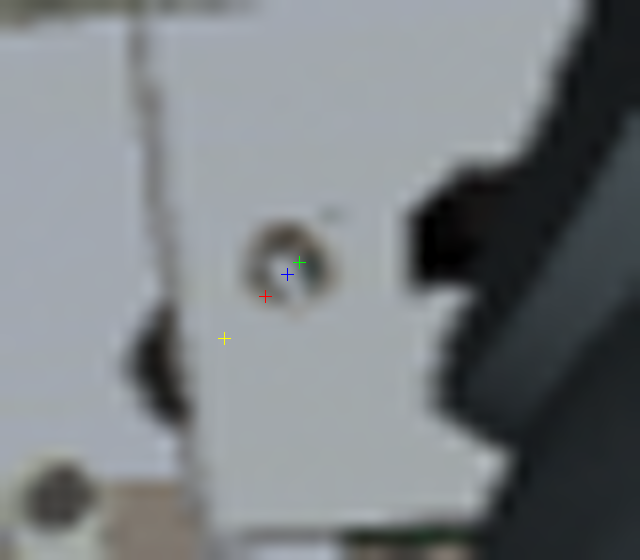

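Run:
```python
from hole import *
S,R,phi=st(); tp=S["tool_pos"]; zt=tp[2]-198
J=T(530,-235.3,np.radians(4.95)); tg=J([0,70,0])[0]
n=grab("top"); x0,y0,f=380,180,16
g=cv2.resize(n["img"][180:215,380:420].min(2),None,fx=f,fy=f,interpolation=cv2.INTER_CUBIC)
m=(g<125).astype(np.uint8); m[:190]=0;m[330:]=0;m[:,:225]=0;m[:,350:]=0
k=cv2.convexHull(cv2.findNonZero(m)); M=cv2.moments(k); c=np.array([M["m10"]/M["m00"],M["m01"]/M["m00"]]); uv=(c+.5)/f-.5+[x0,y0]
print("top hull",c,uv,cv2.contourArea(k)/f/f,"world z=%.0f"%zt,plane(n,uv,zt)[0].round(1),"target",tg.round(1))
s2=grab("scene"); a=hole(s2,(190+484/5,60+386/5),zt); print("scene",a.round(1))
# plate +y edge etc: scene crop
im=cv2.resize(s2["img"][110:165,240:310,::-1],None,fx=10,fy=10,interpolation=cv2.INTER_CUBIC); cv2.imwrite("pics/h2s.png",im)
```

```text
top hull [287.96416739 263.61655248] [397.52901046 196.00728453] 20.240234375 world z=141 [ 524.2 -164.6  140.5] target [ 524.  -165.6    0. ]
hole px [281.43 132.28] area px 3.21 lo/hi 55.0 210.0 world [ 523.2 -191.3  140.5]
scene [ 523.2 -191.3  140.5]
```

View pics/h2s.png

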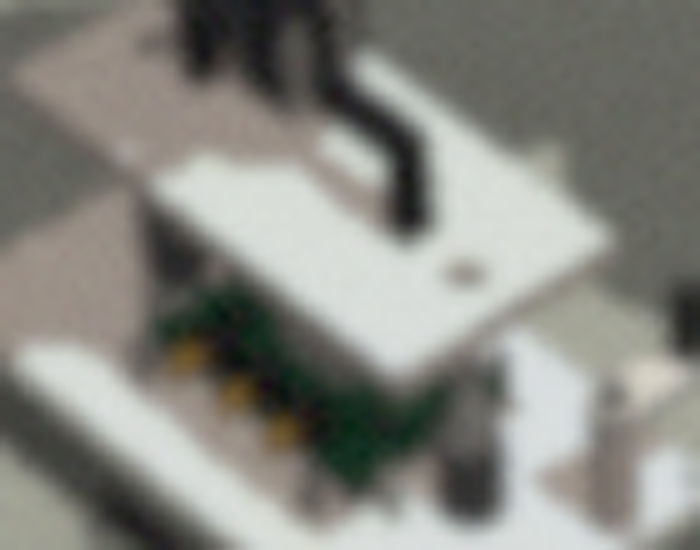

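Run:
```python
from hole import *
S,R,phi=st(); tp=S["tool_pos"]; zt=tp[2]-198
s2=grab("scene"); f=10
g=cv2.resize(s2["img"][110:165,240:310].min(2),None,fx=f,fy=f,interpolation=cv2.INTER_CUBIC)
w=g[245:295,430:500]; m=(w<(w.min()/2+np.median(w)/2)).astype(np.uint8); c=cv2.findNonZero(m).reshape(-1,2).mean(0)+[430,245]
uv=(c+.5)/f-.5+[240,110]; print(c,uv,m.sum()/100,plane(s2,uv,zt)[0].round(1))
```

```text
[465.69133858 274.18267717] [286.11913386 136.96826772] 6.35 [ 524.3 -167.   140.5]
```

The top view puts the hole 1 mm to one side of the pin axis and the scene view 0.9 mm to the other, so it is centred to about 1 mm. I'll lower slowly and watch the force.

```bash
python3 -m inch '[{"dx":0,"dy":0,"dz":0.5,"turn":0},{"dx":0,"dy":0,"dz":1,"turn":0},{"dx":0,"dy":0,"dz":1.4,"turn":0},{"dx":0,"dy":0,"dz":1.7,"turn":0},{"dx":0,"dy":0,"dz":2.0,"turn":0},{"dx":0,"dy":0,"dz":2.0,"turn":0}]'; python3 go.py 530.2 -233.9 310 94.95
```

```text
time: 16.3
tool_pos: [530.2, -234.6, 317.7]
tcp_rot: [-0.0, 0.676, 0.737, -0.0]
force: [0.0, -0.7, -5.4]
width: 9.2
t 16.3 pos [ 530.2 -234.6  317.7] phi 94.93 tilt 0.04 F [ 0.  -0.7 -5.4] w 9.2
-> dx 0.07 dy 0.01 dz 0.77 cm turn -0.000; |d| 8 mm
```

```bash
python3 -m inch '[{"dx":0,"dy":0,"dz":0.3,"turn":0},{"dx":0,"dy":0,"dz":0.6,"turn":0},{"dx":0,"dy":0,"dz":0.9,"turn":0},{"dx":0,"dy":0,"dz":1.2,"turn":0},{"dx":0,"dy":0,"dz":1.2,"turn":0},{"dx":0,"dy":0,"dz":1.2,"turn":0}]'; python3 go.py 530.2 -233.9 300 94.95;  python3 - <<'E'
from pl import *
d,_,_=meas("scene"); crop(d,190,60,320,200,5,"h3s.png")
E
```

```text
time: 16.9
tool_pos: [530.3, -234.7, 306.1]
tcp_rot: [-0.0, 0.676, 0.737, -0.0]
force: [-1.0, -1.3, -5.2]
width: 9.7
t 16.9 pos [ 530.3 -234.7  306.1] phi 94.93 tilt 0.01 F [-1.  -1.3 -5.2] w 9.7
-> dx 0.08 dy -0.00 dz 0.61 cm turn -0.000; |d| 6 mm
scene pts 739 std 2.25 tilt about y (deg, + = +x edge up) -0.39 about x -0.21 z under tool -197.5
```

View pics/h3s.png

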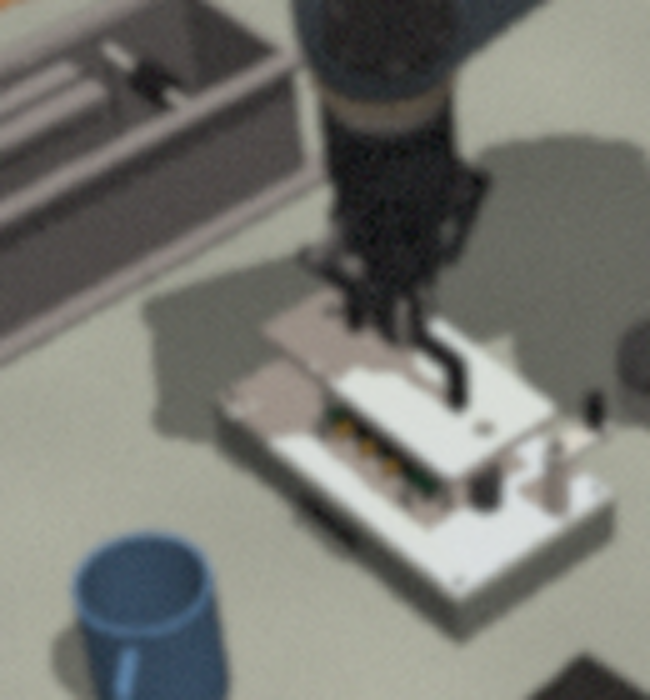

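```bash
python3 -m inch '[{"dx":0,"dy":0,"dz":0.3,"turn":0},{"dx":0,"dy":0,"dz":0.6,"turn":0},{"dx":0,"dy":0,"dz":0.9,"turn":0},{"dx":0,"dy":0,"dz":1.2,"turn":0},{"dx":0,"dy":0,"dz":1.5,"turn":0},{"dx":0,"dy":0,"dz":1.5,"turn":0}]'; python3 go.py 530.2 -233.9 285 94.95
```

```text
time: 17.55
tool_pos: [530.2, -234.7, 290.7]
tcp_rot: [-0.0, 0.676, 0.737, -0.0]
force: [0.2, 0.4, -5.7]
width: 9.2
t 17.55 pos [ 530.2 -234.7  290.7] phi 94.92 tilt 0.03 F [ 0.2  0.4 -5.7] w 9.2
-> dx 0.08 dy 0.00 dz 0.57 cm turn -0.000; |d| 6 mm
```

```bash
python3 -m inch '[{"dx":0,"dy":0,"dz":0.15,"turn":0},{"dx":0,"dy":0,"dz":0.3,"turn":0},{"dx":0,"dy":0,"dz":0.45,"turn":0},{"dx":0,"dy":0,"dz":0.45,"turn":0}]'; python3 go.py 530.2 -233.9 285 94.95
```

```text
time: 17.95
tool_pos: [530.2, -234.6, 286.5]
tcp_rot: [-0.0, 0.676, 0.737, -0.0]
force: [0.6, 0.2, -5.3]
width: 9.4
t 17.95 pos [ 530.2 -234.6  286.5] phi 94.93 tilt 0.02 F [ 0.6  0.2 -5.3] w 9.4
-> dx 0.07 dy 0.00 dz 0.15 cm turn -0.000; |d| 2 mm
```

```bash
python3 -m inch '[{"dx":0,"dy":0,"dz":0.1,"turn":0},{"dx":0,"dy":0,"dz":0.2,"turn":0},{"dx":0,"dy":0,"dz":0.2,"turn":0}]'; python3 go.py 530.2 -233.9 285 94.95
```

```text
time: 18.25
tool_pos: [530.4, -234.7, 285.4]
tcp_rot: [0.0, 0.676, 0.737, 0.0]
force: [-3.3, 2.4, 4.9]
width: 9.6
t 18.25 pos [ 530.4 -234.7  285.4] phi 94.93 tilt 0.03 F [-3.3  2.4  4.9] w 9.6
-> dx 0.08 dy -0.01 dz 0.04 cm turn -0.000; |d| 1 mm
```

```bash
python3 -m inch '[{"dx":0,"dy":0,"dz":0.1,"turn":0},{"dx":0,"dy":0,"dz":0.1,"turn":0}]'; python3 go.py 530.2 -233.9 285 94.95
python3 - <<'E'
from pl import *
d,_,_=meas("scene"); crop(d,190,60,320,200,5,"h4s.png")
E
```

```text
time: 18.45
tool_pos: [530.5, -234.6, 285.4]
tcp_rot: [0.001, 0.676, 0.737, 0.0]
force: [-6.7, 3.9, 13.9]
width: 9.7
t 18.45 pos [ 530.5 -234.6  285.4] phi 94.93 tilt 0.07 F [-6.7  3.9 13.9] w 9.7
-> dx 0.08 dy -0.02 dz 0.04 cm turn -0.000; |d| 1 mm
scene pts 712 std 2.35 tilt about y (deg, + = +x edge up) -0.79 about x -0.12 z under tool -197.5
```

View pics/h4s.png

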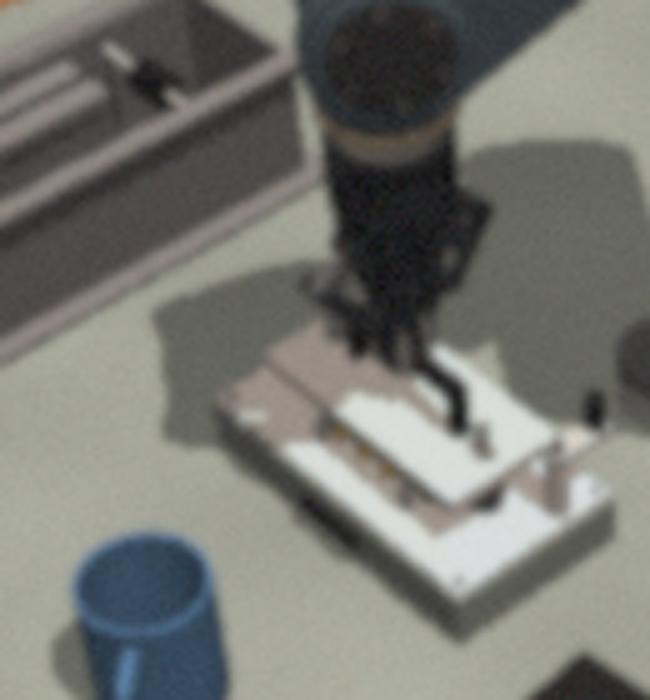

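The pin now shows through the plate at crop (483,440). Height is 77 mm and the force is up, so it rests on the shoulders. I'll release and rise.

```bash
python3 -m inch '[{"dx":0,"dy":0,"dz":-0.1,"turn":0},{"dx":0,"dy":0,"dz":-0.1,"turn":0},{"dx":0,"dy":0,"dz":-0.1,"turn":0},{"dx":0,"dy":0,"dz":-0.1,"turn":0},{"dx":0,"dy":0,"dz":-1,"turn":0},{"dx":0,"dy":0,"dz":-3,"turn":0},{"dx":0,"dy":0,"dz":-6,"turn":0},{"dx":0,"dy":0,"dz":-8,"turn":0}]' 45 20; python3 go.py 530.2 -233.9 285 94.95
python3 - <<'E'
from pl import *
d,_,_=meas("scene",zoff=365-87); crop(d,190,60,320,200,5,"h5s.png")
d=grab("top");crop(d,340,140,500,250,5,"h5t.png")
E
```

```text
time: 19.3
tool_pos: [530.4, -234.8, 366.0]
tcp_rot: [0.001, 0.676, 0.737, 0.0]
force: [-0.4, -0.2, 0.2]
width: 38.2
t 19.3 pos [ 530.4 -234.8  366. ] phi 94.93 tilt 0.11 F [-0.4 -0.2  0.2] w 38.2
-> dx 0.10 dy -0.03 dz 8.10 cm turn -0.000; |d| 81 mm
scene pts 769 std 2.38 tilt about y (deg, + = +x edge up) -0.12 about x -0.01 z under tool -281.3
```

View pics/h5s.png

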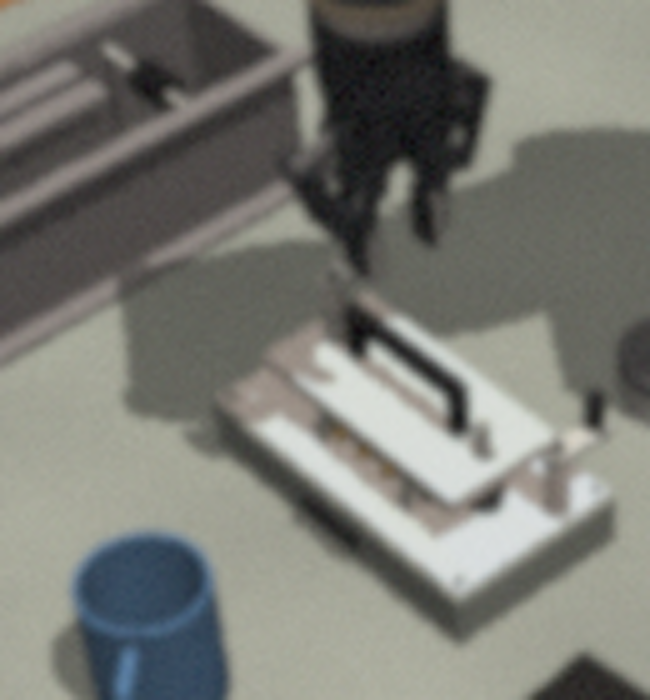

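View pics/h5t.png

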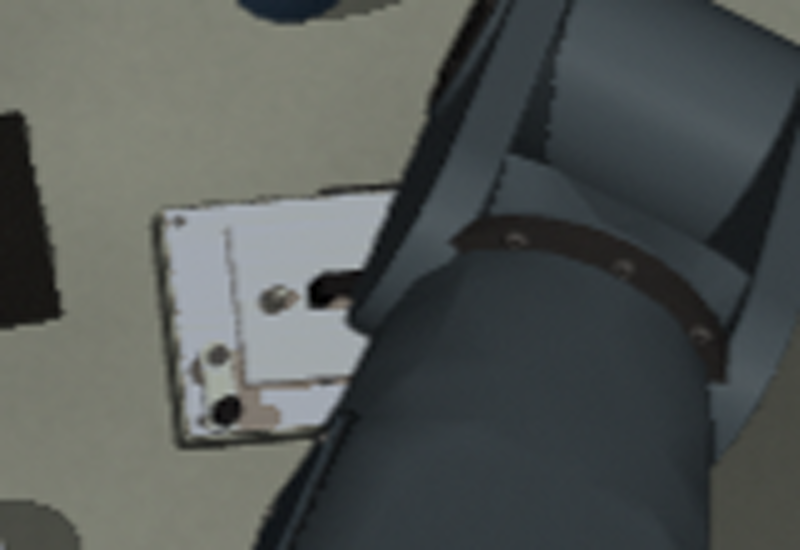

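Plate seated and level (0.1°), with pin and hole concentric at top crop (278,298). Now the latch knobs.

Run:
```python
from m1 import *
J=T(530,-235.3,np.radians(4.95)); y=np.radians(4.95)
f=8
x0,y0,x1,y1=360,160,490,240
g=cv2.resize(t["img"][y0:y1,x0:x1].max(2),None,fx=f,fy=f,interpolation=cv2.INTER_CUBIC)
for nm,c,sg in(("l",(152,370),1),("r",(660,325),-1)):
    c=np.array(c)*f/6
    m=(g<50).astype(np.uint8); n,lab,stt,cen=cv2.connectedComponentsWithStats(m)
    i=lab[int(c[1]),int(c[0])]; uv=(cen[i]+.5)/f-.5+[x0,y0]
    for z in (119,107):
        w=plane(t,uv,z)[0]; p=J([-28,sg*104,0])[0]; d=w[:2]-p[:2]
        dj=np.array([d[0]*np.cos(y)+d[1]*np.sin(y),-d[0]*np.sin(y)+d[1]*np.cos(y)])
        ang=np.arctan2(-dj[0],-sg*dj[1])
        print(nm,stt[i,4]/64,uv.round(1),z,"world",w.round(1),"pivot",p.round(1),"r",np.linalg.norm(d).round(1),"angle",ang.round(2))
```

```text
l 24.078125 [384.9 221.8] 119 world [ 462.7 -134.5  119. ] pivot [ 493.1 -134.1    0. ] r 30.5 angle 1.64
l 24.078125 [384.9 221.8] 107 world [ 464.3 -136.4  107. ] pivot [ 493.1 -134.1    0. ] r 28.9 angle 1.58
r 34.4375 [470.1 213.8] 119 world [ 482.2 -350.   119. ] pivot [ 511.1 -341.3    0. ] r 30.1 angle 1.78
r 34.4375 [470.1 213.8] 107 world [ 484.1 -354.1  107. ] pivot [ 511.1 -341.3    0. ] r 29.9 angle 1.93
```

```bash
cat > la.py <<'E'
from m1 import *; from go import st
import sys
yw=4.95; J=T(530,-235.3,np.radians(yw))
def pose(side,a,back=0,c=18):
    sg=1 if side=="l" else -1
    k=np.array([-28-30*np.sin(a),sg*(104-30*np.cos(a))]); tg=np.array([np.cos(a),-sg*np.sin(a)])
    p=k-(c+back)*tg; w=J([p[0],p[1],0])[0,:2]
    ang=np.degrees(np.arctan2(tg[1],tg[0]))+yw
    return w,(ang+180 if side=="l" else ang)
def rows(side,angs,back=0,z=275,c=18):
    S,R,phi=st(); print("t",S["time"],"pos",S["tool_pos"].round(1),"phi",phi.round(2),"F",S["force"].round(1))
    for a in angs:
        w,ph=pose(side,a,back,c); d=R.T@(np.r_[w,z]-S["tool_pos"])/10
        print("a %.2f world %s phi %.1f: dx %.2f dy %.2f dz %.2f turn %.3f"%(a,w.round(1),ph,*d,-np.radians((ph-phi+180)%360-180)))
E
python3 -c "
from la import *
rows('l',[1.62],12,z=330)
rows('r',[2.0],12,z=330)"
```

```text
t 19.4 pos [ 530.7 -234.9  367. ] phi 94.93 F [1.1 0.6 0.1]
a 1.62 world [ 462.  -105.2] phi 92.1: dx 13.52 dy -5.74 dz 3.64 turn 0.049
t 19.4 pos [ 530.7 -234.9  367. ] phi 94.93 F [1.1 0.6 0.1]
a 2.00 world [ 499.8 -382.2] phi 119.5: dx -14.40 dy -4.37 dz 3.73 turn -0.430
```

```bash
python3 -m inch '[{"dx":3.5,"dy":-1.5,"dz":0,"turn":0.03},{"dx":7.5,"dy":-3.2,"dz":0,"turn":0.049},{"dx":11,"dy":-4.7,"dz":0,"turn":0.049},{"dx":13.5,"dy":-5.74,"dz":1,"turn":0.049},{"dx":13.5,"dy":-5.74,"dz":3.7,"turn":0.049},{"dx":13.5,"dy":-5.74,"dz":6.5,"turn":0.049},{"dx":13.5,"dy":-5.74,"dz":7.5,"turn":0.049},{"dx":13.5,"dy":-5.74,"dz":7.5,"turn":0.049}]' 0 20
python3 -c "
from la import *
rows('l',[1.62],12)
d=grab('scene'); crop(d,220,80,330,190,6,'l1s.png')"
```

```text
time: 20.2
tool_pos: [461.2, -105.1, 287.6]
tcp_rot: [-0.001, 0.694, 0.72, -0.001]
force: [-0.1, 0.6, 0.1]
width: 0.6
t 20.2 pos [ 461.2 -105.1  287.6] phi 92.11 F [-0.1  0.6  0.1]
a 1.62 world [ 462.  -105.2] phi 92.1: dx -0.02 dy 0.09 dz 1.26 turn -0.000
```

View pics/l1s.png

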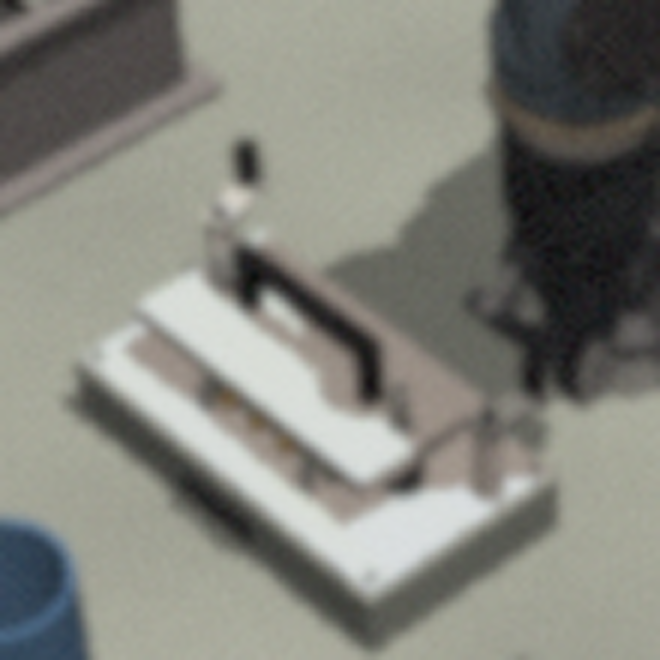

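```bash
python3 -m inch '[{"dx":0,"dy":0.08,"dz":0.7,"turn":0},{"dx":0,"dy":0.08,"dz":1.2,"turn":0},{"dx":0,"dy":0.08,"dz":1.2,"turn":0}]'
python3 -c "
from la import *
rows('l',[1.62,1.5,1.37,1.24,1.1,0.96,0.82,0.68])
"
```

```text
time: 20.55
tool_pos: [462.2, -105.1, 276.4]
tcp_rot: [-0.0, 0.694, 0.72, -0.0]
force: [-0.4, -0.5, 0.2]
width: -0.1
t 20.55 pos [ 462.2 -105.1  276.4] phi 92.11 F [-0.4 -0.5  0.2]
a 1.62 world [ 462.5 -117.2] phi 92.1: dx -1.21 dy -0.02 dz 0.14 turn -0.000
a 1.50 world [ 460.7 -121. ] phi 99.0: dx -1.58 dy -0.21 dz 0.14 turn -0.120
a 1.37 world [ 459.3 -125.3] phi 106.5: dx -2.01 dy -0.37 dz 0.14 turn -0.250
a 1.24 world [ 458.4 -129.8] phi 113.9: dx -2.45 dy -0.47 dz 0.14 turn -0.380
a 1.10 world [ 458.1 -134.7] phi 121.9: dx -2.94 dy -0.52 dz 0.14 turn -0.520
a 0.96 world [ 458.6 -139.6] phi 129.9: dx -3.43 dy -0.49 dz 0.14 turn -0.660
a 0.82 world [ 459.7 -144.3] phi 138.0: dx -3.91 dy -0.40 dz 0.14 turn -0.800
a 0.68 world [ 461.4 -148.9] phi 146.0: dx -4.37 dy -0.24 dz 0.14 turn -0.940
```

```bash
python3 -m inch '[{"dx":-0.6,"dy":0,"dz":0.1,"turn":0},{"dx":-1.2,"dy":0,"dz":0.1,"turn":0},{"dx":-1.6,"dy":-0.2,"dz":0.1,"turn":-0.12},{"dx":-2.0,"dy":-0.37,"dz":0.1,"turn":-0.25},{"dx":-2.45,"dy":-0.47,"dz":0.1,"turn":-0.38},{"dx":-2.95,"dy":-0.52,"dz":0.1,"turn":-0.52},{"dx":-3.43,"dy":-0.49,"dz":0.1,"turn":-0.66},{"dx":-3.9,"dy":-0.4,"dz":0.1,"turn":-0.8}]'
python3 -c "
from la import *
rows('l',[0.68,0.54,0.4,0.27,0.13,0.0,-0.05])
d=grab('scene'); crop(d,220,80,330,190,6,'l2s.png')"
```

```text
time: 21.35
tool_pos: [459.5, -144.8, 275.7]
tcp_rot: [-0.0, 0.356, 0.934, -0.0]
force: [-2.1, 0.6, 0.6]
width: 0.0
t 21.35 pos [ 459.5 -144.8  275.7] phi 138.27 F [-2.1  0.6  0.6]
a 0.68 world [ 461.4 -148.9] phi 146.0: dx -0.41 dy -0.18 dz 0.07 turn -0.135
a 0.54 world [ 463.8 -153.2] phi 154.0: dx -0.88 dy -0.34 dz 0.07 turn -0.275
a 0.40 world [ 466.8 -157.1] phi 162.0: dx -1.36 dy -0.43 dz 0.07 turn -0.415
a 0.27 world [ 470.  -160.3] phi 169.5: dx -1.81 dy -0.46 dz 0.07 turn -0.545
a 0.13 world [ 473.8 -163.3] phi 177.5: dx -2.30 dy -0.42 dz 0.07 turn -0.685
a 0.00 world [ 477.8 -165.5] phi 184.9: dx -2.74 dy -0.33 dz 0.07 turn -0.815
a -0.05 world [ 479.4 -166.3] phi 187.8: dx -2.91 dy -0.28 dz 0.07 turn -0.865
```

View pics/l2s.png

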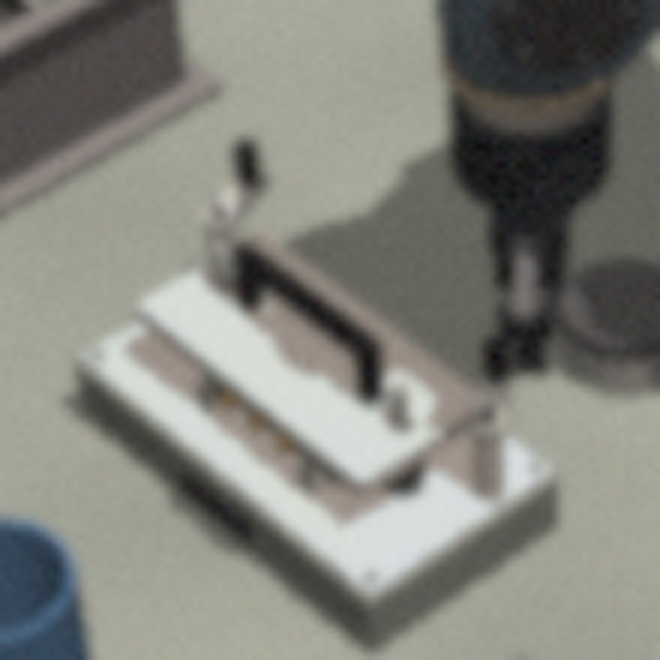

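Knob now at crop (495,355), arm swinging in with about 2 N. Continuing.

```bash
python3 -m inch '[{"dx":-0.41,"dy":-0.18,"dz":0,"turn":-0.135},{"dx":-0.88,"dy":-0.34,"dz":0,"turn":-0.275},{"dx":-1.36,"dy":-0.43,"dz":0,"turn":-0.415},{"dx":-1.81,"dy":-0.46,"dz":0,"turn":-0.545},{"dx":-2.3,"dy":-0.42,"dz":0,"turn":-0.685},{"dx":-2.6,"dy":-0.38,"dz":0,"turn":-0.78},{"dx":-2.6,"dy":-0.38,"dz":0,"turn":-0.78}]'
python3 -c "
from la import *
rows('l',[0.0])
d=grab('scene'); crop(d,220,80,330,190,6,'l3s.png')"
```

```text
time: 22.1
tool_pos: [476.6, -164.9, 275.7]
tcp_rot: [0.0, -0.022, 1.0, -0.0]
force: [0.5, 0.6, 0.5]
width: -0.1
t 22.1 pos [ 476.6 -164.9  275.7] phi -177.44 F [0.5 0.6 0.5]
a 0.00 world [ 477.8 -165.5] phi 184.9: dx -0.11 dy -0.07 dz 0.07 turn -0.042
```

View pics/l3s.png

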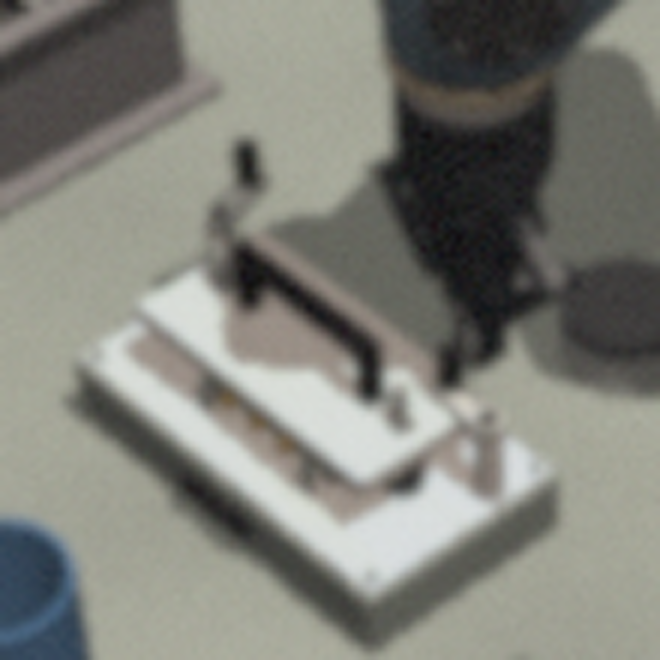

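```bash
python3 -m inch '[{"dx":-0.1,"dy":-0.05,"dz":0,"turn":-0.04},{"dx":-0.2,"dy":-0.05,"dz":0,"turn":-0.04},{"dx":-0.3,"dy":-0.05,"dz":0,"turn":-0.04},{"dx":-0.3,"dy":-0.05,"dz":0,"turn":-0.04}]'
python3 -c "
from la import *
rows('l',[0.0])
d=grab('scene'); 
for a in (0,.1,.2,.3): print(a,(proj(d,J([-28-30*np.sin(a),104-30*np.cos(a),112]))-[220,80])*6)
crop(d,220,80,330,190,6,'l4s.png')"
```

```text
time: 22.55
tool_pos: [479.3, -164.9, 275.7]
tcp_rot: [-0.001, -0.042, 0.999, -0.0]
force: [-4.9, -2.5, 1.5]
width: 0.1
t 22.55 pos [ 479.3 -164.9  275.7] phi -175.2 F [-4.9 -2.5  1.5]
a 0.00 world [ 477.8 -165.5] phi 184.9: dx 0.15 dy -0.06 dz 0.07 turn -0.003
0 [[449.04773559 362.93507561]]
0.1 [[453.75949919 360.21015891]]
0.2 [[458.82582943 357.82381759]]
0.3 [[464.19689204 355.7983928 ]]
```

View pics/l4s.png

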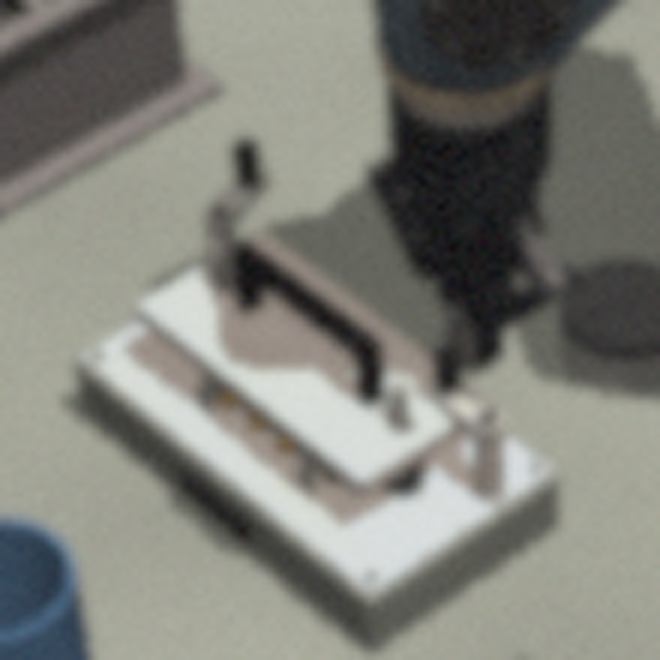

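Force rises to 5 N and the knob is at crop (447,365) against a predicted (449,363) when shut, so the left latch is at its stop. I'll back off and go round to the right one.

```bash
python3 -m inch '[{"dx":1.5,"dy":0,"dz":0,"turn":0},{"dx":2.5,"dy":0,"dz":-1,"turn":0},{"dx":2.5,"dy":0,"dz":-5,"turn":0.1},{"dx":2.5,"dy":0,"dz":-7,"turn":0.2},{"dx":2.5,"dy":0,"dz":-7,"turn":0.3},{"dx":2.5,"dy":0,"dz":-7,"turn":0.3}]'
python3 -c "
from la import *
rows('r',[2.0],12,z=345)"
```

```text
time: 23.2
tool_pos: [454.7, -166.9, 346.2]
tcp_rot: [0.001, 0.108, 0.994, -0.0]
force: [0.6, 0.1, -0.0]
width: 0.2
t 23.2 pos [ 454.7 -166.9  346.2] phi 167.55 F [ 0.6  0.1 -0. ]
a 2.00 world [ 499.8 -382.2] phi 119.5: dx -9.05 dy -20.06 dz 0.14 turn 0.838
```

```bash
python3 -m inch '[{"dx":-1.5,"dy":-3.3,"dz":0,"turn":0.14},{"dx":-3.5,"dy":-7.8,"dz":0,"turn":0.28},{"dx":-5.5,"dy":-12.2,"dz":0,"turn":0.42},{"dx":-7.5,"dy":-16.6,"dz":0,"turn":0.56},{"dx":-9.05,"dy":-20.06,"dz":0,"turn":0.7},{"dx":-9.05,"dy":-20.06,"dz":0,"turn":0.838},{"dx":-9.05,"dy":-20.06,"dz":0,"turn":0.838},{"dx":-9.05,"dy":-20.06,"dz":0,"turn":0.838}]'
python3 -c "
from la import *
rows('r',[2.0],12)
d=grab('scene'); crop(d,220,60,330,170,6,'r1s.png');d=grab('top'); crop(d,360,150,500,250,5,'r1t.png')"
```

```text
time: 24.0
tool_pos: [500.5, -381.7, 345.0]
tcp_rot: [-0.001, 0.5, 0.866, 0.0]
force: [0.2, 0.3, 0.5]
width: -0.1
t 24.0 pos [ 500.5 -381.7  345. ] phi 120.03 F [0.2 0.3 0.5]
a 2.00 world [ 499.8 -382.2] phi 119.5: dx -0.02 dy -0.08 dz 7.00 turn 0.009
```

View pics/r1s.png

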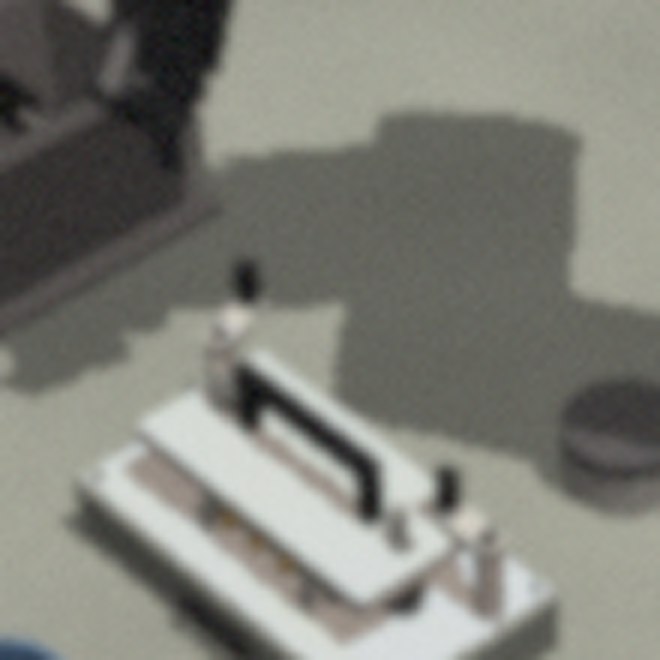

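View pics/r1t.png

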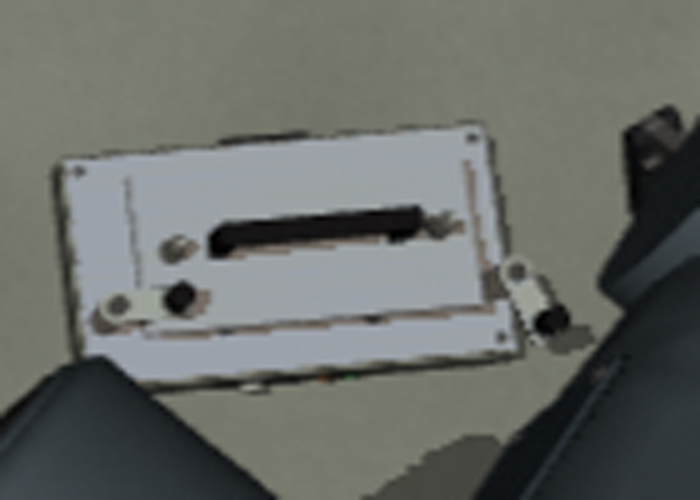

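The left latch lies over the plate, parallel to the jig's y, with its knob at top crop (180,297). The right latch is still open, knob at (550,319). I'll descend beside it.

```bash
python3 -m inch '[{"dx":0,"dy":-0.08,"dz":2,"turn":0.009},{"dx":0,"dy":-0.08,"dz":4.5,"turn":0.009},{"dx":0,"dy":-0.08,"dz":6.5,"turn":0.009},{"dx":0,"dy":-0.08,"dz":7,"turn":0.009},{"dx":0,"dy":-0.08,"dz":7,"turn":0.009}]'
python3 -c "
from la import *
rows('r',[2.0,1.93,1.8,1.67,1.54,1.41,1.28,1.15])
"
```

```text
time: 24.6
tool_pos: [499.9, -382.2, 275.5]
tcp_rot: [-0.0, 0.505, 0.863, 0.0]
force: [-0.8, -0.4, -0.3]
width: 0.1
t 24.6 pos [ 499.9 -382.2  275.5] phi 119.33 F [-0.8 -0.4 -0.3]
a 2.00 world [ 493.9 -371.8] phi 119.5: dx 1.20 dy -0.02 dz 0.05 turn -0.004
a 1.93 world [ 491.8 -370.5] phi 115.5: dx 1.41 dy -0.14 dz 0.05 turn 0.066
a 1.80 world [ 488.1 -367.8] phi 108.1: dx 1.83 dy -0.32 dz 0.05 turn 0.196
a 1.67 world [ 484.9 -364.6] phi 100.6: dx 2.27 dy -0.44 dz 0.05 turn 0.326
a 1.54 world [ 482.1 -361. ] phi 93.2: dx 2.72 dy -0.51 dz 0.05 turn 0.456
a 1.41 world [ 479.8 -357. ] phi 85.7: dx 3.17 dy -0.52 dz 0.05 turn 0.586
a 1.28 world [ 478.  -352.9] phi 78.3: dx 3.62 dy -0.47 dz 0.05 turn 0.716
a 1.15 world [ 476.8 -348.5] phi 70.8: dx 4.07 dy -0.36 dz 0.05 turn 0.846
```

```bash
python3 -m inch '[{"dx":0.7,"dy":0,"dz":0,"turn":0},{"dx":1.3,"dy":-0.1,"dz":0,"turn":0.04},{"dx":1.83,"dy":-0.32,"dz":0,"turn":0.18},{"dx":2.27,"dy":-0.44,"dz":0,"turn":0.32},{"dx":2.72,"dy":-0.51,"dz":0,"turn":0.456},{"dx":3.17,"dy":-0.52,"dz":0,"turn":0.586},{"dx":3.62,"dy":-0.47,"dz":0,"turn":0.716},{"dx":4.07,"dy":-0.36,"dz":0,"turn":0.846}]'
python3 -c "
from la import *
rows('r',[1.02,.89,.76,.63,.5,.37,.24,.1,0])
d=grab('scene'); crop(d,220,60,330,170,6,'r2s.png')"
```

```text
time: 25.4
tool_pos: [476.8, -348.6, 277.2]
tcp_rot: [0.001, 0.817, 0.577, 0.0]
force: [0.5, -1.7, 0.0]
width: -0.1
t 25.4 pos [ 476.8 -348.6  277.2] phi 70.48 F [ 0.5 -1.7  0. ]
a 1.02 world [ 476.2 -344. ] phi 63.4: dx 0.41 dy -0.21 dz 0.22 turn 0.124
a 0.89 world [ 476.1 -339.4] phi 55.9: dx 0.84 dy -0.36 dz 0.22 turn 0.254
a 0.76 world [ 476.7 -334.9] phi 48.5: dx 1.28 dy -0.46 dz 0.22 turn 0.384
a 0.63 world [ 477.8 -330.5] phi 41.0: dx 1.74 dy -0.51 dz 0.22 turn 0.514
a 0.50 world [ 479.5 -326.3] phi 33.6: dx 2.19 dy -0.49 dz 0.21 turn 0.644
a 0.37 world [ 481.7 -322.3] phi 26.1: dx 2.64 dy -0.41 dz 0.21 turn 0.774
a 0.24 world [ 484.4 -318.7] phi 18.7: dx 3.07 dy -0.28 dz 0.21 turn 0.904
a 0.10 world [ 487.8 -315.2] phi 10.7: dx 3.52 dy -0.07 dz 0.21 turn 1.044
a 0.00 world [ 490.6 -313. ] phi 5.0: dx 3.82 dy 0.11 dz 0.21 turn 1.144
```

View pics/r2s.png

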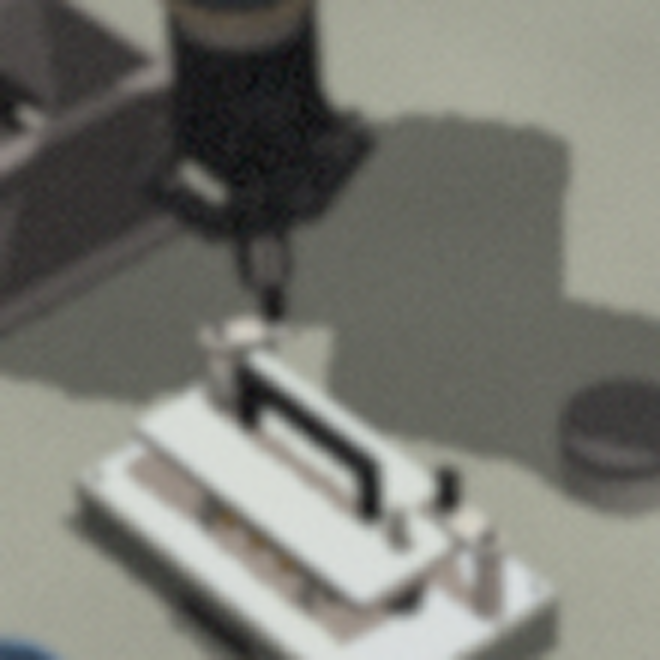

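The right knob is moving, at crop (272,298), and the arm is already swinging inward. Continuing the arc.

```bash
python3 -m inch '[{"dx":0.41,"dy":-0.21,"dz":0.1,"turn":0.124},{"dx":0.84,"dy":-0.36,"dz":0.1,"turn":0.254},{"dx":1.28,"dy":-0.46,"dz":0.1,"turn":0.384},{"dx":1.74,"dy":-0.51,"dz":0.1,"turn":0.514},{"dx":2.19,"dy":-0.49,"dz":0.1,"turn":0.644},{"dx":2.64,"dy":-0.41,"dz":0.1,"turn":0.774},{"dx":3.07,"dy":-0.28,"dz":0.1,"turn":0.904},{"dx":3.52,"dy":-0.07,"dz":0.1,"turn":1.044}]'
python3 -c "
from la import *
rows('r',[.1,0])"
```

```text
time: 26.25
tool_pos: [487.7, -315.1, 275.8]
tcp_rot: [0.001, 0.996, 0.094, 0.0]
force: [-1.4, -1.2, -0.3]
width: -0.5
t 26.25 pos [ 487.7 -315.1  275.8] phi 10.82 F [-1.4 -1.2 -0.3]
a 0.10 world [ 487.8 -315.2] phi 10.7: dx 0.01 dy 0.01 dz 0.08 turn 0.002
a 0.00 world [ 490.6 -313. ] phi 5.0: dx 0.32 dy -0.16 dz 0.08 turn 0.102
```

```bash
python3 -m inch '[{"dx":0.15,"dy":-0.1,"dz":0,"turn":0.05},{"dx":0.32,"dy":-0.16,"dz":0,"turn":0.1},{"dx":0.42,"dy":-0.16,"dz":0,"turn":0.1},{"dx":0.42,"dy":-0.16,"dz":0,"turn":0.1}]'
python3 -c "
from la import *
rows('r',[0])
d=grab('scene'); 
for a in (0,.1,.2,.3): print(a,(proj(d,J([-28-30*np.sin(a),-104+30*np.cos(a),112]))-[220,60])*6)
crop(d,220,60,330,170,6,'r3s.png')"
```

```text
time: 26.65
tool_pos: [491.5, -312.9, 275.3]
tcp_rot: [0.0, 0.999, 0.047, 0.0]
force: [-2.2, 0.3, 1.7]
width: 0.1
t 26.65 pos [ 491.5 -312.9  275.3] phi 5.39 F [-2.2  0.3  1.7]
a 0.00 world [ 490.6 -313. ] phi 5.0: dx -0.09 dy -0.00 dz 0.03 turn 0.008
0 [[255.41817705 337.34131733]]
0.1 [[259.71390024 334.56658879]]
0.2 [[263.5833757 331.5429563]]
0.3 [[266.9884132  328.30194973]]
```

View pics/r3s.png

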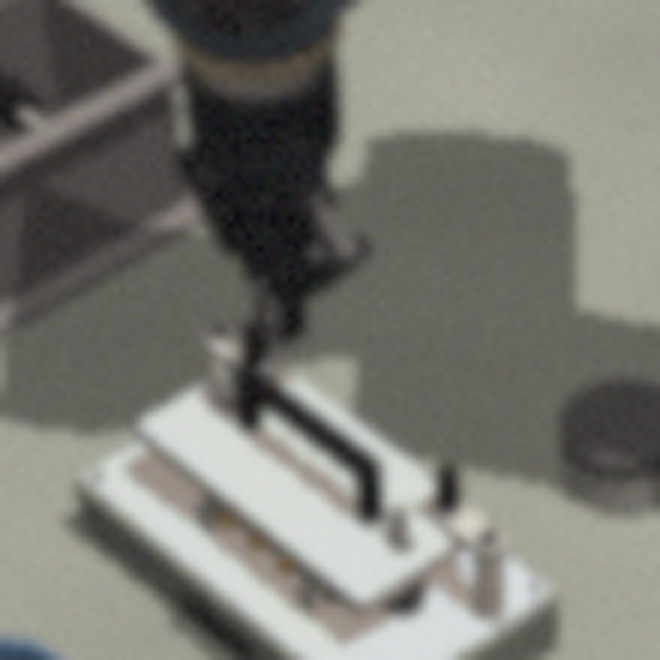

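Close to the stop; the knob is at crop (254,337), which matches the shut prediction. I'll nudge until the force rises, then back off.

```bash
python3 -m inch '[{"dx":0.1,"dy":0,"dz":0,"turn":0},{"dx":0.2,"dy":0,"dz":0,"turn":0},{"dx":0.2,"dy":0,"dz":0,"turn":0}]'
python3 -c "
from la import *
rows('r',[0])"
```

```text
time: 27.0
tool_pos: [492.6, -313.0, 274.9]
tcp_rot: [-0.0, 0.999, 0.046, -0.002]
force: [-14.0, -0.2, 9.5]
width: 0.3
t 27.0 pos [ 492.6 -313.   274.9] phi 5.3 F [-14.   -0.2   9.5]
a 0.00 world [ 490.6 -313. ] phi 5.0: dx -0.20 dy -0.02 dz -0.01 turn 0.006
```

```bash
python3 -m inch '[{"dx":-1,"dy":0,"dz":0,"turn":0},{"dx":-3,"dy":0,"dz":0,"turn":0},{"dx":-4,"dy":0,"dz":-3,"turn":0},{"dx":-6,"dy":0,"dz":-7,"turn":0},{"dx":-10,"dy":3,"dz":-11,"turn":0},{"dx":-14,"dy":6,"dz":-13,"turn":0},{"dx":-18,"dy":9,"dz":-13,"turn":0},{"dx":-22,"dy":12,"dz":-13,"turn":0}]'
python3 -m inch '[{"dx":-4,"dy":3,"dz":0,"turn":0},{"dx":-6,"dy":6,"dz":0,"turn":0},{"dx":-6,"dy":8,"dz":0,"turn":0},{"dx":-6,"dy":8,"dz":0,"turn":0},{"dx":-6,"dy":8,"dz":0,"turn":0}]'
python3 - <<'E'
from m1 import *
d=grab("top"); crop(d,360,150,500,250,5,"f1t.png"); cv2.imwrite("pics/f_top.png",d["img"][:,:,::-1])
s2=grab("scene"); crop(s2,220,80,330,190,6,"f1s.png"); cv2.imwrite("pics/f_scene.png",s2["img"][:,:,::-1])
E
```

```text
time: 27.8
tool_pos: [295.7, -442.4, 405.7]
tcp_rot: [0.001, 0.999, 0.046, 0.001]
force: [1.0, -0.3, -0.7]
width: -0.1
time: 28.3
tool_pos: [244.6, -526.4, 403.9]
tcp_rot: [-0.0, 0.999, 0.046, 0.0]
force: [0.3, -0.3, 0.2]
width: -0.0
```

View pics/f_top.png

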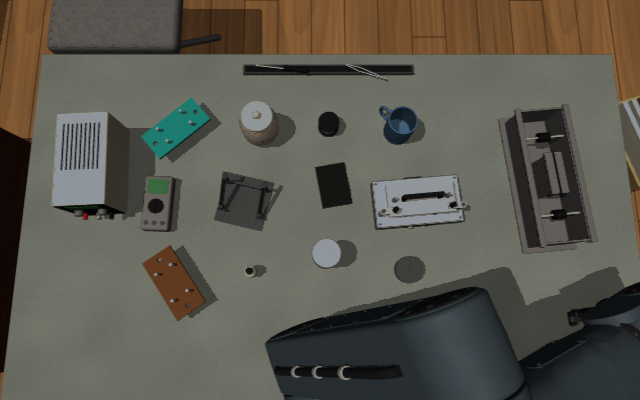

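View pics/f1t.png

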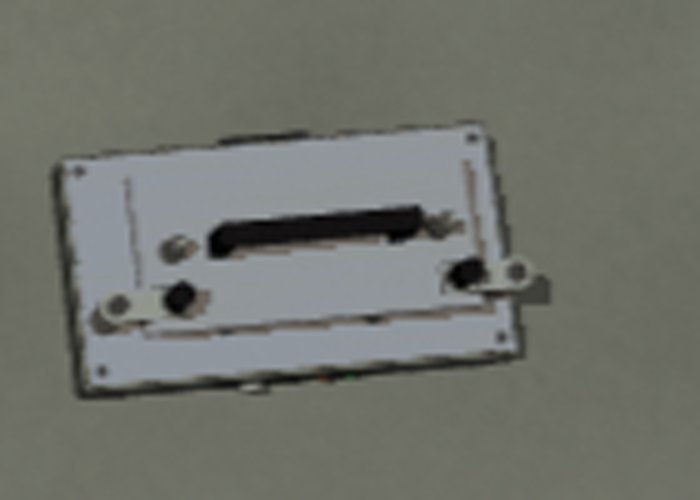

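View pics/f1s.png

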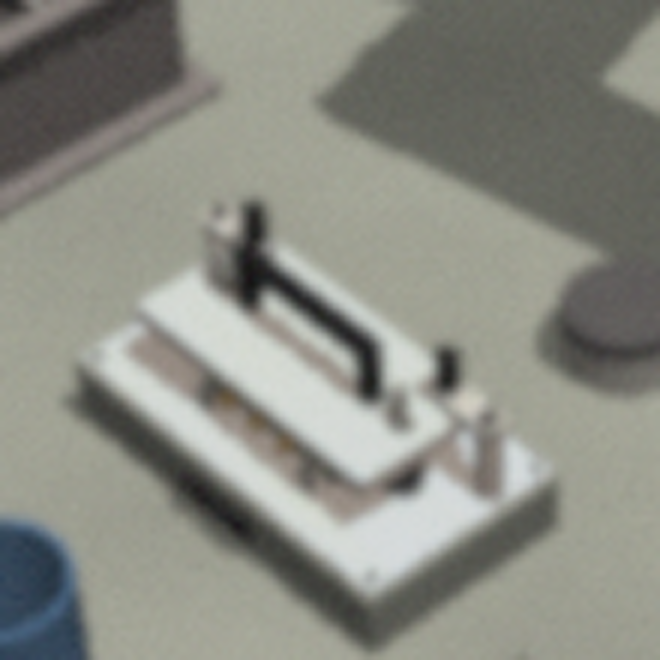

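Both latches lie over the plate, with knobs at top crop (180,297) and (466,273), and the bystanders look where they were. I'll run one numeric check, then hand in.

Run:
```python
from m1 import *; from go import st
J=T(530,-235.3,np.radians(4.95)); yw=np.radians(4.95)
d=grab("top"); f=5
for nm,c,sg in(("l",(180,297),1),("r",(466,273),-1)):
    w=plane(d,(np.array(c)+.5)/f-.5+[360,150],117)[0]; p=J([-28,sg*104,0])[0]; v=w[:2]-p[:2]
    dj=[v[0]*np.cos(yw)+v[1]*np.sin(yw),-v[0]*np.sin(yw)+v[1]*np.cos(yw)]
    print(nm,"angle",np.arctan2(-dj[0],-sg*dj[1]).round(2),"r",np.linalg.norm(dj).round(1))
C=cloud(d);g=d["img"].astype(int)
m=reg((abs(C[...,2]-87)<8)&(g.min(2)>110),378,175,462,220); P=C[m]
for _ in range(3):
    c=P.mean(0);n=np.linalg.svd(P-c,full_matrices=False)[2][2];n*=np.sign(n[2]);r=(P-c)@n;P=P[abs(r)<2.5*r.std()]
print("plate top z",c[2].round(1),"tilt deg",np.degrees(np.arccos(n[2])).round(2),len(P))
for nm,(u,v) in dict(flux=(250,271),spool=(328,124),tin=(409,269),canister=(326,253),jar=(258,120),mug=(400,123),meter=(157,203)).items():
    a=t["img"][v-22:v+22,u-22:u+22].astype(np.float32).mean(2);b=d["img"][v-22:v+22,u-22:u+22].astype(np.float32).mean(2)
    s,resp=cv2.phaseCorrelate(a,b,cv2.createHanningWindow(a.shape[::-1],cv2.CV_32F)); print(nm,np.round(s,2),round(resp,2))
s=st()[0]; print(s["time"],s["force"])
arm.job_done()
```

```text
l angle 0.01 r 28.8
r angle 0.03 r 33.1
plate top z 86.1 tilt deg 0.28 1611
flux [0.48 0.51] 1.0
spool [0.49 0.48] 0.99
tin [0.47 0.49] 0.97
canister [0.5  0.49] 0.99
jar [0.49 0.5 ] 0.99
mug [0.45 0.54] 0.99
meter [0.49 0.51] 0.99
28.45 [-1.19359706 -0.72530975 -0.5445918 ]
the job is handed in; nothing more can be done
```

The board is in the nest, the plate rests on both pin shoulders and both latches are shut. I handed the job in at about 28.5 s; no verdict is given.

**What I did:** I gripped the board by its can, turned it about a quarter turn and laid it between the dowels with the jacks to the back. I then lifted the plate off the stand by its handle. It levelled itself in a light 20 N grip, and I clamped it and lowered it slowly down both pins to the shoulders before letting go. Finally I pushed each latch round by its knob until the force rose at the stop.

**Last checks:**
- **Board:** seen flat between all eight dowels before the plate covered it. I did not measure its position again afterwards.
- **Plate:** upper face measured at 86.1 mm against 87 mm expected, tilt 0.28°, pin visible through the hole.
- **Latches:** left 0.01 rad, right 0.03 rad from shut. The knob radii came out at 28.8 and 33.1 mm instead of 30 mm, because I read those pixels by eye. The last nudge on the right latch reached about 14 N.
- **Bystanders:** none had moved. The image comparison gave the same 0.5 px shift for all seven, which looks like an offset of the method.
- **Disagreement:** before lowering, the two cameras placed the plate's hole about 1 mm to opposite sides of the pin. I took the middle, and side forces on the way down stayed under about 1.5 N.

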